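# Lay up the steriliser tray

## Robot

A 7-joint arm with a two-finger parallel gripper is mounted at the origin on a cart in front of the work surface, level with it; the furniture and walls round the work are solid. World frame = base frame: x ahead of the robot, y to its left, z up, the work surface at z = 0. Lengths are in m, angles in rad, forces in N, time in s.
With the tool pointing down it reaches from about 0.425 to 0.925 m from the base axis. Payload 6.8 kg.
Tool frame: the origin (TCP) lies at the very end of the fingers, on their centre line; the grasp point (between the pads) lies 19 mm behind it (bot.grasp_offset is the distance from the TCP to the grasp point, in m); z points along the fingers, y is the direction in which the jaws open and shut (so a half turn about z gives the same grasp; the last joint's range is limited). The gripper opens to 85 mm and grips with 20 to 120 N. Pads are 22 mm wide; open, the fingers measure 114 mm over their backs; the gripper's body (76 mm by 85 mm) begins 54 mm behind the grasp point. The pads swing forward as they close: fully open they stand 13 mm farther back than shut.
Start: joints at [1.193, 0.477, 0.022, 1.555, -0.011, 1.109, -0.083], TCP at [0.18, -0.651, 0.231] pointing down, gripper open.
Joint ranges: [-2.96, 2.96], [-0.34, 2.1], [-1.41, 1.46], [0.24, 2.44], [-1.37, 4.51], [0.17, 1.92], [-2.96, 2.96]. Speed limits (rad/s): [2.39, 2.39, 3.14, 3.14, 3.14, 3.14, 3.14].

## Interface

Orientations are given as a unit quaternion [w, x, y, z].
In Python, from station import monitor, cams, bot, finder gives the robot as it stands.
- The arm moves only by the tool jog_arm, never from a script. Its argument "plan" is a list of rows, each an object of numbers: "x", "y", "z": the shift along the tool's x, y, z as a fraction of full scale; "wx", "wy", "wz": the turn, a rotation vector about the tool's x, y, z as a fraction of full scale. A call has 1 to 12 rows; each row is the pose to reach, as a shift and turn from the pose measured when the call began, along the tool's axes at that moment, turning the shorter way round; what a row does not reach only later rows make up. Full scale, the value 1, is 20 cm for a shift and 180 degrees for a turn. A row lasts 1/12 s, in which the tool goes at most 41.7 mm and 7.16 degrees, less where a joint would pass 70% of its speed; a pose out of reach is approached as far as the arm can. A call with a number of a shift or a turn outside -1 to 1 is refused whole. A call with a gripper value outside its range is refused whole. "hand" is the opening, from -1 (shut) to 1 (fully open), set as the call begins (left out, the last holds). The fingers move at their own pace and stop on an object; "grip_force" is the grip in N (left out, the last holds). Time passes only in rows, so rows that repeat a pose let the fingers close. It gives the time, the measured TCP pose, the force and the opening at its end, in the units of the state.
- monitor.get_obs(): the state, without advancing time (a new reading comes with each control period).
- cams.read_camera(name): name is "scene" or "top" or "wrist"; returns the picture (384x512x3 uint8, red, green, blue); there is no depth.
- cams.get_calibration(name): a dict with "fx", "fy", "cx", "cy" (pixels), "extrinsics" (4x4, takes a point from world to camera coordinates). Camera axes: x right, y down, z forward; pixel columns grow to the right and rows downward; lengths in m; the calibration is good to about 2 mm. A picture is of the moment at which its call begins: read the wrist's pose just before it. get_calibration takes no time and is no camera call; for the wrist camera it gives the pose at the moment of the call.
- bot.hand_in(): hands the job in, once; it reports no verdict.
Trained networks look in the newest picture that a camera, given by its name, has taken for a name from the list of things; names that differ only in an ending like _2 or _b are one class to them, and where a whole thing is asked for, a point or a joint stands for the part that bears it (a point fixed in the world has none). Each returns a list of dicts, best first, with "confidence" (0 to 1); they miss things now and then, are a little off and sometimes report something else, mostly with a low value. They report only what shows in the picture. A call takes as long as a camera call. They do not tell look-alikes from the thing itself.
- finder.find_in(camera, target): "bbox" ([left, top, width, height] in pixels, round what is visible of it).
- finder.place_of(camera, target): "location" ([column, row] in pixels: a listed point, or the origin of a listed thing).
The state is a dict: "t": time; "q": joint angles; "joint_vel": joint speeds; "joint_torque": joint torques, N m; "eef_pos": TCP position; "tool_rot": TCP orientation; "contact_force": force on the tool from outside, world axes, zero at the start; "torque": the same for the moment, N m; "gripper_width": opening from 0.0 (shut) to 1.0 (fully open).
Only numpy, scipy, OpenCV 4.12 (cv2) and the standard library are available. Lean on these libraries where they do the work, as an engineer would, in place of code of your own. Each camera call takes 0.05 s, during which the arm holds its last target. There are 200 camera calls.

## Task

Lay up the instrument tray for the steriliser: put the tube-stripping pliers, the artery forceps, the tweezers and the little steel cup each into its own grey holder in the tray, the three instruments lying level down in the notches (jaws of pliers and forceps in the notch at the far end, handles towards the robot; tweezers either way round) and the cup standing upright inside the ring. Leave the blue-handled scissors and the pen lying where they are; their plastic does not stand the heat.

Things in the scene. Friction and masses are not known exactly. Their poses are not given: they have to be found in the camera images.
- tube_stripper: Tube-stripping pliers, 63 x 205 x 40 mm, 0.26 kg, rigid; green handles, steel nose with two rollers. Origin: middle, underside; z up. Nose to -y, rollers at y=-95 up to z=40; handles to +y, resting at z=0, 63 wide. Nose underside z=5, at y=-50 it spans x=-21 to -2. Grip across x near y=0: there x=-22 to 15, z=0 to 18; 8 mm nearer the handles it is 5 mm wider. Centre of mass y=15.
- clamp_forceps: All-steel artery forceps with two finger rings, shut and rigid, 56 x 145 x 7 mm, 42 g, lying flat. Origin: middle, underside; z up. Jaws to -y, end at y=-72; rings to +y, y=43 to 72, 56 mm wide over both. Symmetric in x: 8 mm wide at the joint (y=-28), 15 at y=-8, 24 at y=22; 6 mm thick. Centre of mass y=17.
- tweezers: Slim steel tweezers, 14 x 130 x 9 mm, 22 g, rigid, lying flat along their y axis. Origin: middle, on the underside, z up; tips to -y. 14 mm wide from y=-20 to 20 mm, tapering to both ends.
- cup: Small round steel cup (gallipot), 58 mm across the rim, 55 mm just below it, 42 mm high, 49 mm across the foot, hollow, wall 2.5 mm, 60 g, standing upright. Origin: centre of the underside, z up; its yaw means nothing.
- pliers_holder: Grey silicone insert in the steel tray, fixed; base 200 x 77 x 3 mm, the thing's outline on it. Origin: middle of the near end, underside; x along it, away from the robot; z up. For the pliers: blocks 12 mm thick: far, x=150, notch 36 wide centred at y=-11.5, floor z=21, top 34 (nose); near, x=60, saddle 71 wide, floor z=16, lips to 30 (handles). Seated pliers: origin at x=100, y=0, z=16 (mm), nose to the far end. Order of holders varies, 80 mm apart.
- forceps_holder: Grey silicone insert in the steel tray, fixed; base 200 x 77 x 3 mm, the thing's outline on it. Origin: middle of the near end, underside; x along it, away from the robot; z up. For the forceps: two 12 mm blocks: far, x=150, narrow notch 26 wide (jaws); near, x=42, saddle 71 wide between thin lips (rings). Floors z=16, tops z=28. Seated forceps: origin at x=100, y=0, z=16 (mm), jaws to the far end.
- tweezers_holder: Grey silicone insert in the steel tray, fixed; base 200 x 77 x 3 mm, the thing's outline on it. Origin: middle of the near end, underside; x along it, away from the robot; z up. For the tweezers: two equal 12 mm blocks at x=65 and 135, notches 30 wide, floors z=16, tops z=28. Seated tweezers: origin at x=100, y=0, z=16 (mm), along x, either way round.
- cup_holder: Grey silicone insert in the steel tray, fixed; base 200 x 77 x 3 mm, the thing's outline on it. Origin: middle of the near end, underside; x along it, away from the robot; z up. For the cup: one upright ring, 74 mm across outside, 67 inside, axis at x=145, y=0, top z=14 (mm). The cup stands in it on the base plate, origin at z=3.
- scissors: Scissors with two blue plastic finger rings, 87 x 199 x 9 mm, loose, lying flat; not to be moved. Origin: middle, on the underside; blades to -y, rings to +y.
- pen: Blue plastic pen, 12 x 145 x 9 mm, loose, lying flat along its y axis; not to be moved. Origin: middle, on the underside.
Not all that is in view belongs to the job. Leave any green or yellow look-alike of the cup alone.

How it is judged:
By the outcome, as a careful person would: the job done as asked, in the order asked, and still so for the second after the job is handed in, with the robot touching nothing.
It also fails if it takes over 109 s, if anything falls off the work surface, if the arm or the gripper's body presses on something with over 40 N, if the wrist force passes 120 N, or if a joint passes its speed limit or range.

## Working session

There is one attempt and no reset: what is moved stays moved. The work goes in short steps, Python scripts to look and compute and a tool call to move; the robot and the scene stay as the last step left them, time stands still between calls to the robot, and variables do not carry over. Pictures are saved under pics/ and viewed, about 12 in all and at most 16, crops included, and the job is handed in when it is done.

Besides the shell and the picture viewer there is one more tool, called after "Emit:" as name(argument=value, ...), one argument or row to a line, values as JSON. jog_arm: Moves the arm, as the interface text tells. Shift numbers are shares of 20 cm and turn numbers shares of 180 degrees, none past 1 either way. Its arguments: {"type":"object","properties":{"plan":{"type":"array","items":{"type":"object","properties":{"x":{"type":"number","minimum":-1,"maximum":1},"y":{"type":"number","minimum":-1,"maximum":1},"z":{"type":"number","minimum":-1,"maximum":1},"wx":{"type":"number","minimum":-1,"maximum":1},"wy":{"type":"number","minimum":-1,"maximum":1},"wz":{"type":"number","minimum":-1,"maximum":1}}}},"hand":{"type":"number"},"grip_force":{"type":"number"}},"required":["plan"]}

```bash
mkdir -p pics && ls
cat > h.py <<'E'
import numpy as np, cv2
from station import monitor, cams, bot, finder
from scipy.spatial.transform import Rotation as R
def ray(cam,uv,z,K=None):
    K=K or cams.get_calibration(cam); E=np.array(K["extrinsics"])
    d=np.array([(uv[0]-K["cx"])/K["fx"],(uv[1]-K["cy"])/K["fy"],1.])
    Rw=E[:3,:3].T; c=-Rw@E[:3,3]; d=Rw@d
    return c+d*(z-c[2])/d[2]
def proj(cam,p,K=None):
    K=K or cams.get_calibration(cam); E=np.array(K["extrinsics"])
    q=E[:3,:3]@np.array(p)+E[:3,3]
    return np.array([K["fx"]*q[0]/q[2]+K["cx"],K["fy"]*q[1]/q[2]+K["cy"]])
def snap(cam,name=None):
    im=cams.read_camera(cam)
    if name: cv2.imwrite(f"pics/{name}.png",cv2.cvtColor(im,cv2.COLOR_RGB2BGR))
    return im
def rot():
    w,x,y,z=monitor.get_obs()["tool_rot"]; return R.from_quat([x,y,z,w])
E
python3 - <<'E'
from h import *
np.set_printoptions(precision=3,suppress=True)
for c in ("top","scene"):
    snap(c,c+"1")
    K=cams.get_calibration(c);E=np.array(K["extrinsics"]);print(c,K["fx"],-E[:3,:3].T@E[:3,3],E[2,:3])
snap("top")
for n in "tube_stripper clamp_forceps tweezers cup pliers_holder forceps_holder tweezers_holder cup_holder scissors pen".split():
    for d in finder.place_of("top",n)[:3]: print(n,round(d["confidence"],2),np.round(d["location"]),ray("top",d["location"],0.005))
o=monitor.get_obs();print(o["t"],o["eef_pos"],rot().as_matrix(),bot.grasp_offset,o["gripper_width"])
E
```

```text
pics
top 364.7421828054076 [0.47  0.017 1.053] [ 0.051  0.009 -0.999]
scene 368.6595768576044 [0.118 0.6   0.818] [ 0.38  -0.565 -0.732]
tube_stripper 0.55 [239. 206.] [0.472 0.075 0.005]
clamp_forceps 0.65 [128. 217.] [0.443 0.396 0.005]
tweezers 0.41 [181. 149.] [0.639 0.244 0.005]
cup 0.69 [318. 133.] [ 0.682 -0.155  0.005]
cup 0.59 [271. 166.] [ 0.587 -0.016  0.005]
pliers_holder 0.6 [373. 249.] [ 0.349 -0.307  0.005]
pliers_holder 0.29 [344. 245.] [ 0.359 -0.224  0.005]
pliers_holder 0.28 [320. 244.] [ 0.364 -0.157  0.005]
forceps_holder 0.6 [402. 248.] [ 0.352 -0.388  0.005]
tweezers_holder 0.91 [344. 241.] [ 0.372 -0.223  0.005]
cup_holder 0.96 [316. 241.] [ 0.372 -0.146  0.005]
scissors 0.69 [186. 216.] [0.444 0.228 0.005]
pen 0.43 [221. 142.] [0.657 0.128 0.005]
0.65 [ 0.18  -0.651  0.231] [[ 0.964  0.266  0.   ]
 [ 0.266 -0.964 -0.   ]
 [ 0.     0.    -1.   ]] 0.0187 1.0004831046669271
```

Run:
```python
import cv2
a=cv2.imread("pics/top1.png")
cv2.imwrite("pics/top1b.png",cv2.resize(a[85:285,95:445],None,fx=2.28,fy=2.28,interpolation=cv2.INTER_CUBIC))
```

```text
(no output)
```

View pics/top1.png

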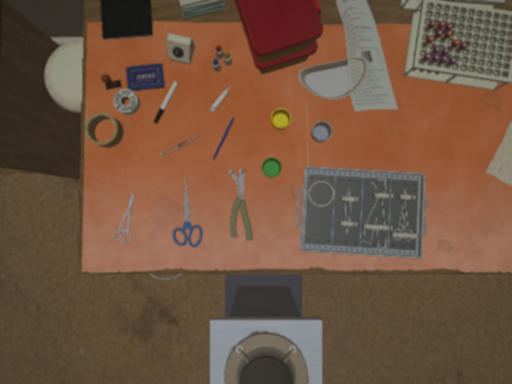

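View pics/top1b.png

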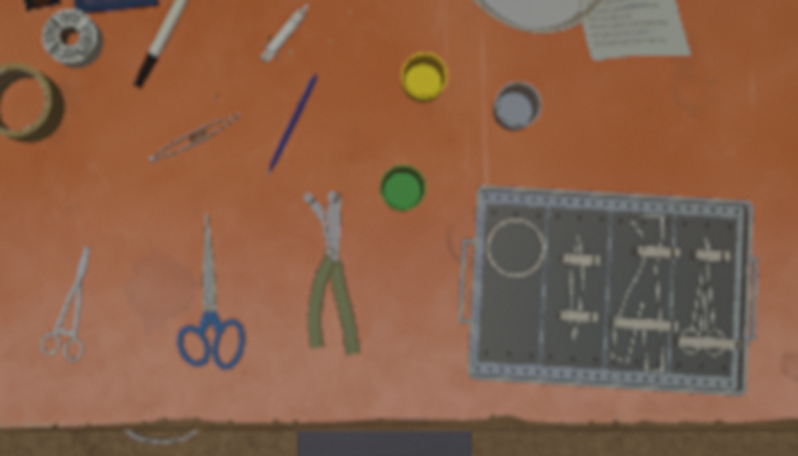

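View pics/scene1.png

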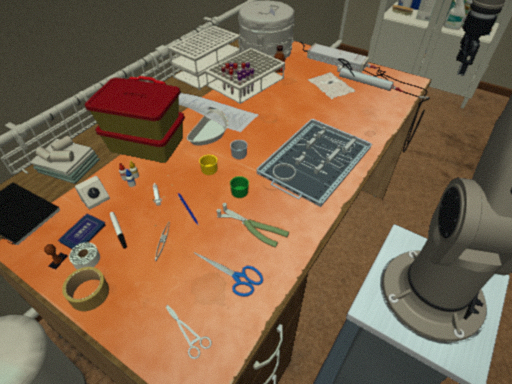

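Emit:
jog_arm(
  plan=[
    {"x": 0.95,"y": -0.62,"z": -0.35,"wz": 0.0856},
    {"x": 0.95,"y": -0.62,"z": -0.35,"wz": 0.0856},
    {"x": 0.95,"y": -0.62,"z": -0.35,"wz": 0.0856},
    {"x": 0.95,"y": -0.62,"z": -0.35,"wz": 0.0856},
    {"x": 0.95,"y": -0.62,"z": -0.35,"wz": 0.0856},
    {"x": 0.95,"y": -0.62,"z": -0.35,"wz": 0.0856},
    {"x": 0.95,"y": -0.62,"z": -0.35,"wz": 0.0856},
    {"x": 0.95,"y": -0.62,"z": -0.35,"wz": 0.0856},
  ],
)

```text
invalid input at $.plan[0]: expected keys x, y, z, wx, wy, wz
```

Run:
```python
from h import *
np.set_printoptions(precision=3,suppress=True)
o=monitor.get_obs();print(o["t"],o["eef_pos"],rot().as_matrix(),o["q"])
K=cams.get_calibration("wrist");E=np.array(K["extrinsics"]);print(K["fx"],K["cx"],K["cy"],-E[:3,:3].T@E[:3,3]);print(E[:3,:3])
```

```text
0.65 [ 0.18  -0.651  0.231] [[ 0.964  0.266  0.   ]
 [ 0.266 -0.964 -0.   ]
 [ 0.     0.    -1.   ]] [ 1.193  0.477  0.022  1.555 -0.012  1.109 -0.083]
304.2273649301756 254.06798976627726 190.29039083596982 [ 0.247 -0.632  0.374]
[[ 0.266 -0.964  0.   ]
 [-0.928 -0.256  0.272]
 [-0.262 -0.073 -0.962]]
```

Emit:
jog_arm(
  plan=[
    {"x": 0.95,"y": -0.62,"z": -0.35,"wx": 0,"wy": 0,"wz": 0.0856},
    {"x": 0.95,"y": -0.62,"z": -0.35,"wx": 0,"wy": 0,"wz": 0.0856},
    {"x": 0.95,"y": -0.62,"z": -0.35,"wx": 0,"wy": 0,"wz": 0.0856},
    {"x": 0.95,"y": -0.62,"z": -0.35,"wx": 0,"wy": 0,"wz": 0.0856},
    {"x": 0.95,"y": -0.62,"z": -0.35,"wx": 0,"wy": 0,"wz": 0.0856},
    {"x": 0.95,"y": -0.62,"z": -0.35,"wx": 0,"wy": 0,"wz": 0.0856},
    {"x": 0.95,"y": -0.62,"z": -0.35,"wx": 0,"wy": 0,"wz": 0.0856},
    {"x": 0.95,"y": -0.62,"z": -0.35,"wx": 0,"wy": 0,"wz": 0.0856},
  ],
)

```text
t: 1.32
eef_pos: [0.332, -0.4792, 0.3023]
tool_rot: [0.001, 1.0, 0.003, 0.001]
contact_force: [-0.5, -0.4, -0.6]
gripper_width: 1.001
```

Run:
```python
from h import *
np.set_printoptions(precision=3,suppress=True)
o=monitor.get_obs();print(o["t"],o["eef_pos"],rot().as_matrix(),o["q"])
```

```text
1.3167 [ 0.332 -0.479  0.302] [[ 1.     0.005  0.002]
 [ 0.005 -1.    -0.001]
 [ 0.002  0.001 -1.   ]] [ 0.859  0.266 -0.002  1.697  0.     1.177 -0.708]
```

Emit:
jog_arm(
  plan=[
    {"x": 0.84,"y": -0.99,"z": 0.5,"wx": 0,"wy": 0,"wz": 0},
    {"x": 0.84,"y": -0.99,"z": 0.5,"wx": 0,"wy": 0,"wz": 0},
    {"x": 0.84,"y": -0.99,"z": 0.5,"wx": 0,"wy": 0,"wz": 0},
    {"x": 0.84,"y": -0.99,"z": 0.5,"wx": 0,"wy": 0,"wz": 0},
    {"x": 0.84,"y": -0.99,"z": 0.5,"wx": 0,"wy": 0,"wz": 0},
    {"x": 0.84,"y": -0.99,"z": 0.5,"wx": 0,"wy": 0,"wz": 0},
    {"x": 0.84,"y": -0.99,"z": 0.5,"wx": 0,"wy": 0,"wz": 0},
    {"x": 0.84,"y": -0.99,"z": 0.5,"wx": 0,"wy": 0,"wz": 0},
    {"x": 0.84,"y": -0.99,"z": 0.5,"wx": 0,"wy": 0,"wz": 0},
    {"x": 0.84,"y": -0.99,"z": 0.5,"wx": 0,"wy": 0,"wz": 0},
  ],
)

```text
t: 2.15
eef_pos: [0.498, -0.2825, 0.202]
tool_rot: [0.001, 1.0, 0.001, 0.0]
contact_force: [-0.5, -0.4, 0.1]
gripper_width: 1.0
```

Run:
```python
from h import *
np.set_printoptions(precision=4,suppress=True)
o=monitor.get_obs();print(o["t"],o["eef_pos"])
K=cams.get_calibration("wrist"); im=snap("wrist","tray")
import json; json.dump({k:np.array(v).tolist() for k,v in K.items()},open("trayK.json","w"))
for n in "pliers_holder forceps_holder tweezers_holder cup_holder".split():
    for d in finder.place_of("wrist",n)[:2]: print(n,round(d["confidence"],2),np.round(d["location"]),ray("wrist",d["location"],0.0,K))
```

```text
2.15 [ 0.498  -0.2825  0.202 ]
pliers_holder 0.94 [275. 276.] [ 0.3558 -0.3101  0.    ]
forceps_holder 0.79 [337. 283.] [ 0.3464 -0.3896  0.    ]
```

View pics/tray.png

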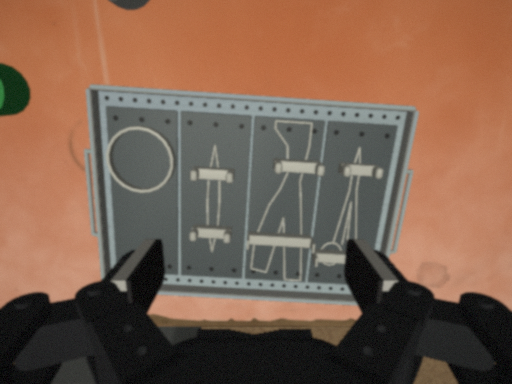

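Run:
```python
from h import *
import json
from scipy.optimize import least_squares
np.set_printoptions(precision=4,suppress=True)
K=json.load(open("trayK.json")); im=cv2.imread("pics/tray.png"); g=cv2.cvtColor(im,cv2.COLOR_BGR2HSV)
m=((g[...,2]>150)&(g[...,1]<60)).astype(np.uint8)
m[:100]=0;m[262:]=0
n,l,s,c=cv2.connectedComponentsWithStats(m)
for i in range(1,n):
    if s[i,4]>60: print(i,s[i],c[i])
big=cv2.resize(im[95:300,85:420],None,fx=2.38,fy=2.38,interpolation=cv2.INTER_CUBIC)
cv2.imwrite("pics/traybig.png",big)
```

```text
1 [ 84 100  18 162 539] [ 92.1299 184.2319]
2 [ 101  100  304  162 3856] [243.9811 133.3208]
3 [280 100 136  10 357] [351.7227 103.4454]
4 [388 111  31 145 553] [402.7523 192.0741]
21 [276 161  40  12 363] [295.6419 166.8182]
22 [345 165  28  11 243] [358.1481 169.963 ]
24 [199 169  33  13 300] [214.4133 174.43  ]
37 [198 229  31  13 240] [212.8125 233.6708]
39 [245 236  65  11 510] [277.7039 241.1118]
42 [317 254  27   8 196] [330.0051 257.7347]
```

View pics/traybig.png

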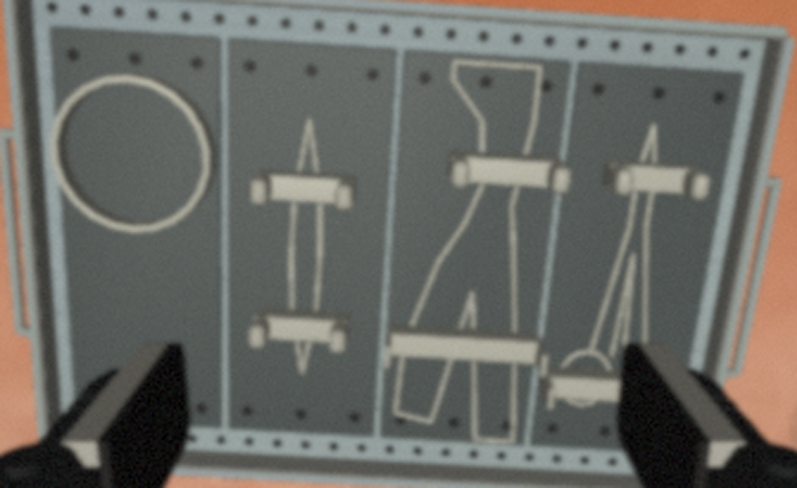

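Run:
```python
from h import *
import json
from scipy.optimize import least_squares
np.set_printoptions(precision=4,suppress=True)
K=json.load(open("trayK.json"))
pts=[(140.3,159.5,.145,0,.014),(212.2,174.2,.135,-.08,.016),(210.2,233.2,.065,-.08,.016),(299.9,166.6,.150,-.16-.0115,.021),(280,240.8,.06,-.16,.016),(363.2,170.6,.150,-.24,.016)]
def w(p,a): c,s=np.cos(p[2]),np.sin(p[2]); return [p[0]+c*a[0]-s*a[1],p[1]+s*a[0]+c*a[1],p[3]+a[2]]
def f(p,z=None):
    p=list(p)+([z] if z is not None else [])
    return np.concatenate([proj("",w(p,a[2:]),K)-a[:2] for a in pts])
r=least_squares(f,[.37,-.146,-.05,.003]);print(r.x,r.fun)
r=least_squares(f,[.37,-.146,-.05],kwargs=dict(z=.003));print(r.x,r.fun)
p=list(r.x)+[.003]
for n,a in dict(pliers=(.1,-.16,.016),forceps=(.1,-.24,.016),tweezers=(.1,-.08,.016),cup=(.145,0,.003)).items(): print(n,np.array(w(p,a)))
json.dump(p,open("tray.json","w"))
```

```text
[ 0.3659 -0.1497 -0.0688  0.0071] [-1.0435 -0.5138  1.0869 -0.558   0.9486  0.1181 -0.2251  0.2456  0.3959
  1.0241 -1.0712 -0.2462]
[ 0.3649 -0.1496 -0.0689] [ 0.3988 -0.2142  1.5723 -0.4428  1.4294 -0.4942 -0.8557  0.458   0.0422
  0.3197 -2.4903 -0.0783]
pliers [ 0.4536 -0.3161  0.019 ]
forceps [ 0.4481 -0.3959  0.019 ]
tweezers [ 0.4591 -0.2363  0.019 ]
cup [ 0.5095 -0.1596  0.006 ]
```

Emit:
jog_arm(
  plan=[
    {"x": 0.1,"y": -0.99,"z": 0,"wx": 0,"wy": 0,"wz": 0},
    {"x": 0.1,"y": -0.99,"z": 0,"wx": 0,"wy": 0,"wz": 0},
    {"x": 0.1,"y": -0.99,"z": 0,"wx": 0,"wy": 0,"wz": 0},
    {"x": 0.1,"y": -0.99,"z": 0,"wx": 0,"wy": 0,"wz": 0},
    {"x": 0.1,"y": -0.99,"z": 0,"wx": 0,"wy": 0,"wz": 0},
    {"x": 0.1,"y": -0.99,"z": 0,"wx": 0,"wy": 0,"wz": 0},
  ],
)

```text
t: 2.9
eef_pos: [0.5187, -0.0764, 0.2031]
tool_rot: [-0.001, 1.0, 0.006, 0.002]
contact_force: [-0.6, -0.1, -0.6]
gripper_width: 1.002
```

Emit:
jog_arm(
  plan=[
    {"x": 0,"y": -0.85,"z": 0,"wx": 0,"wy": 0,"wz": 0},
    {"x": 0,"y": -0.85,"z": 0,"wx": 0,"wy": 0,"wz": 0},
    {"x": 0,"y": -0.85,"z": 0,"wx": 0,"wy": 0,"wz": 0},
    {"x": 0,"y": -0.85,"z": 0,"wx": 0,"wy": 0,"wz": 0},
    {"x": 0,"y": -0.85,"z": 0,"wx": 0,"wy": 0,"wz": 0},
    {"x": 0,"y": -0.85,"z": 0,"wx": 0,"wy": 0,"wz": 0},
    {"x": 0,"y": -0.85,"z": 0,"wx": 0,"wy": 0,"wz": 0},
  ],
)

```text
t: 3.48
eef_pos: [0.5169, 0.0931, 0.2035]
tool_rot: [-0.0, 1.0, 0.006, 0.002]
contact_force: [-0.4, -0.6, 0.6]
gripper_width: 1.001
```

Run:
```python
from h import *
import json
np.set_printoptions(precision=4,suppress=True)
o=monitor.get_obs();print(o["t"],o["eef_pos"])
K=cams.get_calibration("wrist"); im=snap("wrist","pl1")
json.dump({k:np.array(v).tolist() for k,v in K.items()},open("pl1K.json","w"))
for n in ["tube_stripper"]:
    for d in finder.place_of("wrist",n)[:2]: print(n,round(d["confidence"],2),np.round(d["location"]),ray("wrist",d["location"],0.0,K))
    for d in finder.find_in("wrist",n)[:2]: print(n,d)
```

```text
3.4833 [0.5169 0.0931 0.2035]
tube_stripper 0.85 [267. 204.] [0.4722 0.0769 0.    ]
tube_stripper 0.21 [507.   7.] [ 0.6845 -0.1605  0.    ]
tube_stripper {'bbox': [243.7, 113.7, 58.6, 170.7], 'confidence': 0.62}
```

View pics/pl1.png

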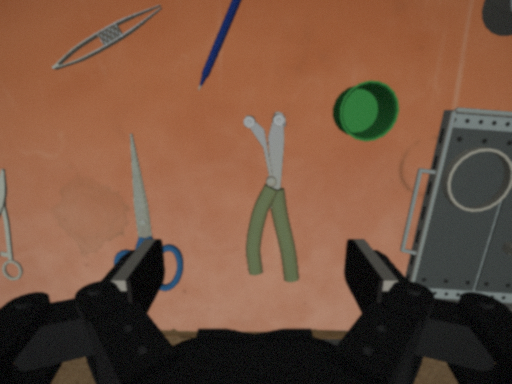

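```bash
cat >> h.py <<'E'
def rectify(im,K,z,x0,x1,y0,y1,s=2000):
    """orthophoto of plane z: rows go down with -x, columns right with -y; s px/m"""
    W=int((y1-y0)*s);H=int((x1-x0)*s)
    dst=np.float32([[0,0],[W,0],[W,H],[0,H]])
    src=np.float32([proj("",p,K) for p in [(x1,y1,z),(x1,y0,z),(x0,y0,z),(x0,y1,z)]])
    return cv2.warpPerspective(im,cv2.getPerspectiveTransform(src,dst),(W,H),flags=cv2.INTER_CUBIC)
E
python3 - <<'E'
from h import *
import json
K=json.load(open("pl1K.json")); im=cv2.imread("pics/pl1.png")
r=rectify(im,K,.010,.34,.60,.0,.15,2000)
g=cv2.cvtColor(r,cv2.COLOR_BGR2HSV)
m=~((g[...,0]<14)&(g[...,1]>90))
for x in np.arange(.59,.355,-.01):
    row=m[int((.60-x)*2000)]; e=np.flatnonzero(np.diff(np.r_[0,row.astype(int),0])); e=[(round(.15-a/2000,4),round(.15-b/2000,4)) for a,b in e.reshape(-1,2) if b-a>6]
    print(round(x,3),e)
for i in range(0,520,40):cv2.line(r,(0,i),(299,i),(255,255,255) if i%200 else (0,0,255),1)
for i in range(0,300,40):cv2.line(r,(i,0),(i,519),(255,255,255),1)
cv2.imwrite("pics/plr.png",r)
E
```

```text
0.59 [(np.float64(0.009), np.float64(0.0))]
0.58 [(np.float64(0.0705), np.float64(0.067)), (np.float64(0.01), np.float64(0.0))]
0.57 [(np.float64(0.106), np.float64(0.0925)), (np.float64(0.0745), np.float64(0.0595)), (np.float64(0.0075), np.float64(0.0))]
0.56 [(np.float64(0.0975), np.float64(0.0825)), (np.float64(0.0775), np.float64(0.061))]
0.55 [(np.float64(0.0905), np.float64(0.08)), (np.float64(0.0795), np.float64(0.0605))]
0.54 [(np.float64(0.084), np.float64(0.0605))]
0.53 [(np.float64(0.0815), np.float64(0.061))]
0.52 [(np.float64(0.0795), np.float64(0.0615))]
0.51 [(np.float64(0.0775), np.float64(0.062))]
0.5 [(np.float64(0.0805), np.float64(0.062))]
0.49 [(np.float64(0.086), np.float64(0.058))]
0.48 [(np.float64(0.0905), np.float64(0.056))]
0.47 [(np.float64(0.094), np.float64(0.075)), (np.float64(0.074), np.float64(0.0545))]
0.46 [(np.float64(0.097), np.float64(0.0785)), (np.float64(0.0715), np.float64(0.0525))]
0.45 [(np.float64(0.099), np.float64(0.0805)), (np.float64(0.069), np.float64(0.0495))]
0.44 [(np.float64(0.1005), np.float64(0.0825)), (np.float64(0.0665), np.float64(0.047))]
0.43 [(np.float64(0.1015), np.float64(0.0835)), (np.float64(0.064), np.float64(0.0445))]
0.42 [(np.float64(0.102), np.float64(0.0845)), (np.float64(0.0615), np.float64(0.042))]
0.41 [(np.float64(0.102), np.float64(0.084)), (np.float64(0.0595), np.float64(0.0405))]
0.4 [(np.float64(0.1005), np.float64(0.0825)), (np.float64(0.058), np.float64(0.0385))]
0.39 [(np.float64(0.0995), np.float64(0.0815)), (np.float64(0.056), np.float64(0.037))]
0.38 [(np.float64(0.055), np.float64(0.036))]
0.37 []
0.36 []
```

View pics/plr.png

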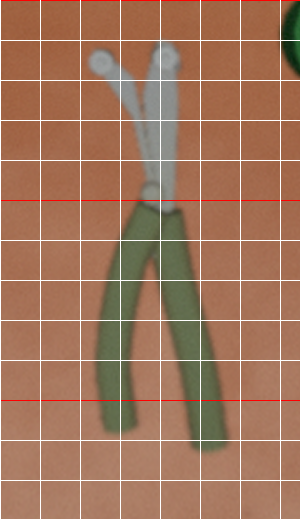

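Emit:
jog_arm(
  plan=[
    {"x": -0.211,"y": 0.096,"z": 0.4,"wx": 0,"wy": 0,"wz": -0.032},
    {"x": -0.211,"y": 0.096,"z": 0.72,"wx": 0,"wy": 0,"wz": -0.032},
    {"x": -0.211,"y": 0.096,"z": 0.72,"wx": 0,"wy": 0,"wz": -0.032},
    {"x": -0.211,"y": 0.096,"z": 0.72,"wx": 0,"wy": 0,"wz": -0.032},
    {"x": -0.211,"y": 0.096,"z": 0.72,"wx": 0,"wy": 0,"wz": -0.032},
    {"x": -0.211,"y": 0.096,"z": 0.72,"wx": 0,"wy": 0,"wz": -0.032},
    {"x": -0.211,"y": 0.096,"z": 0.72,"wx": 0,"wy": 0,"wz": -0.032},
  ],
)

```text
t: 4.22
eef_pos: [0.4773, 0.0715, 0.0606]
tool_rot: [-0.0, 0.999, 0.054, 0.003]
contact_force: [-0.1, 0.5, -1.3]
gripper_width: 0.999
```

```bash
cat >> h.py <<'E'
def goto(x,y,z,yaw=None):
    """jog numbers to take the TCP to x,y,z (m), yaw deg (direction of tool x), pointing straight down"""
    o=monitor.get_obs(); r=rot()
    d=r.inv().apply(np.array([x,y,z])-o["eef_pos"])/.2
    t=r.apply([1,0,0]); y0=np.degrees(np.arctan2(t[1],t[0]))
    if yaw is None: yaw=y0
    tgt=R.from_euler("z",yaw,degrees=True)*R.from_euler("x",180,degrees=True)
    w=(r.inv()*tgt).as_rotvec()/np.pi
    print("t",round(float(o["t"]),2),"pos",np.round(o["eef_pos"],4),"yaw",round(float(y0),1),"F",np.round(o["contact_force"],1),"w",round(float(o["gripper_width"]),3),"q",np.round(o["q"],2))
    print("  jog",np.round(d,3),"turn",np.round(w,4),"rows>=",round(max(np.linalg.norm(d)*.2/.0417,np.linalg.norm(w)*180/7.16),1))
E
python3 -c "
from h import *
goto(.4749,.0735,0.0,6.5)"
```

```text
t 4.22 pos [0.4773 0.0715 0.0606] yaw 6.2 F [-0.1  0.5 -1.3] w 0.999 q [-0.03  0.43 -0.29  2.13  0.22  0.6  -1.95]
  jog [-0.013 -0.011  0.303] turn [-0.     -0.002  -0.0018] rows>= 1.5
```

Emit:
jog_arm(
  plan=[
    {"x": -0.013,"y": -0.011,"z": 0.12,"wx": 0,"wy": -0.002,"wz": -0.002},
    {"x": -0.013,"y": -0.011,"z": 0.22,"wx": 0,"wy": -0.002,"wz": -0.002},
    {"x": -0.013,"y": -0.011,"z": 0.28,"wx": 0,"wy": -0.002,"wz": -0.002},
    {"x": -0.013,"y": -0.011,"z": 0.3,"wx": 0,"wy": -0.002,"wz": -0.002},
    {"x": -0.013,"y": -0.011,"z": 0.3,"wx": 0,"wy": -0.002,"wz": -0.002},
  ],
)

```text
t: 4.63
eef_pos: [0.4763, 0.0737, 0.0016]
tool_rot: [-0.0, 0.998, 0.057, 0.001]
contact_force: [0.5, 0.6, -0.2]
gripper_width: 1.0
```

Emit:
jog_arm(
  hand=-1,
  grip_force=60,
  plan=[
    {"x": 0,"y": 0,"z": 0,"wx": 0,"wy": 0,"wz": 0},
    {"x": 0,"y": 0,"z": 0,"wx": 0,"wy": 0,"wz": 0},
    {"x": 0,"y": 0,"z": 0,"wx": 0,"wy": 0,"wz": 0},
    {"x": 0,"y": 0,"z": 0,"wx": 0,"wy": 0,"wz": 0},
    {"x": 0,"y": 0,"z": 0,"wx": 0,"wy": 0,"wz": 0},
    {"x": 0,"y": 0,"z": 0,"wx": 0,"wy": 0,"wz": 0},
    {"x": 0,"y": 0,"z": 0,"wx": 0,"wy": 0,"wz": 0},
    {"x": 0,"y": 0,"z": 0,"wx": 0,"wy": 0,"wz": 0},
  ],
)

```text
t: 5.3
eef_pos: [0.4772, 0.0736, 0.003]
tool_rot: [0.0, 0.998, 0.057, 0.002]
contact_force: [-2.2, -0.9, 12.5]
gripper_width: 0.439
```

Emit:
jog_arm(
  plan=[
    {"x": 0,"y": 0,"z": -0.1,"wx": 0,"wy": 0,"wz": 0},
    {"x": 0,"y": 0,"z": -0.3,"wx": 0,"wy": 0,"wz": 0},
    {"x": 0,"y": 0,"z": -0.4,"wx": 0,"wy": 0,"wz": 0},
    {"x": 0,"y": 0,"z": -0.4,"wx": 0,"wy": 0,"wz": 0},
    {"x": 0,"y": 0,"z": -0.4,"wx": 0,"wy": 0,"wz": 0},
  ],
)

```text
t: 5.72
eef_pos: [0.4775, 0.0735, 0.0838]
tool_rot: [-0.0, 0.998, 0.056, 0.003]
contact_force: [-0.5, 0.4, -2.8]
gripper_width: 0.44
```

```bash
python3 -c "
from h import *
snap('wrist','lift1'); goto(.454,-.316,0.16,-4)"
```

```text
t 5.77 pos [0.4765 0.0732 0.0826] yaw 6.5 F [-1.5  0.5 -2.6] w 0.439 q [-0.02  0.39 -0.32  2.12  0.2   0.65 -1.93]
  jog [-0.329  1.921 -0.387] turn [ 0.0001 -0.0011  0.0581] rows>= 9.5
```

View pics/lift1.png

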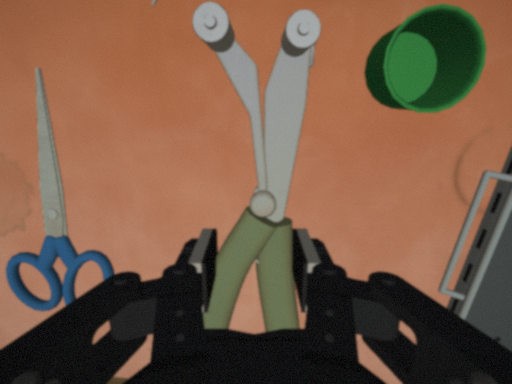

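Run:
```python
from h import *
import json
np.set_printoptions(precision=4,suppress=True)
K=json.load(open("pl1K.json"));K2=cams.get_calibration("wrist")
a=[ray("",u,.04,K)[:2] for u in [(249.5,121),(279.5,119)]]
pv=ray("",(271,182),.018,K)[:2]
print(a,pv)
for zo in (.078,.0805,.083):
    print(zo,[ray("",u,.04+zo,K2)[:2] for u in [(211,21),(303,29)]],ray("",(263,203),.018+zo,K2)[:2])
i1=cv2.imread("pics/pl1.png");i2=cv2.imread("pics/lift1.png")
cv2.imwrite("pics/rol.png",np.hstack([cv2.resize(i1[100:200,235:300],None,fx=6,fy=6),cv2.resize(i2[0:240,180:336],None,fx=2.5,fy=2.5)]))
```

```text
[array([0.5709, 0.0984]), array([0.5732, 0.069 ])] [0.5039 0.0742]
0.078 [array([0.569 , 0.0974]), array([0.57 , 0.068])] [0.5036 0.0722]
0.0805 [array([0.5684, 0.097 ]), array([0.5694, 0.0683])] [0.5044 0.0723]
0.083 [array([0.5679, 0.0966]), array([0.5688, 0.0686])] [0.5052 0.0725]
```

View pics/rol.png

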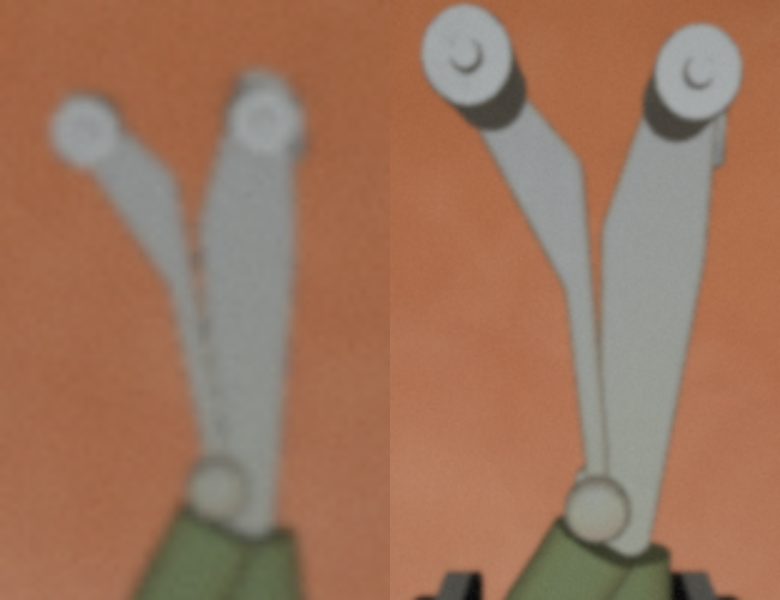

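Emit:
jog_arm(
  plan=[
    {"x": 0,"y": 0.3,"z": -0.39,"wx": 0,"wy": 0,"wz": 0.03},
    {"x": -0.16,"y": 0.98,"z": -0.39,"wx": 0,"wy": 0,"wz": 0.061},
    {"x": -0.16,"y": 0.98,"z": -0.39,"wx": 0,"wy": 0,"wz": 0.061},
    {"x": -0.16,"y": 0.98,"z": -0.39,"wx": 0,"wy": 0,"wz": 0.061},
    {"x": -0.16,"y": 0.98,"z": -0.39,"wx": 0,"wy": 0,"wz": 0.061},
    {"x": -0.16,"y": 0.98,"z": -0.39,"wx": 0,"wy": 0,"wz": 0.061},
    {"x": -0.16,"y": 0.98,"z": -0.39,"wx": 0,"wy": 0,"wz": 0.061},
    {"x": -0.16,"y": 0.98,"z": -0.39,"wx": 0,"wy": 0,"wz": 0.061},
  ],
)

```text
t: 6.43
eef_pos: [0.4652, -0.1256, 0.159]
tool_rot: [-0.0, 0.999, -0.041, 0.0]
contact_force: [-0.1, 0.4, -2.8]
gripper_width: 0.434
```

```bash
python3 -c "
from h import *
goto(.4575,-.3193,0.08,-4.5)"
```

```text
t 6.43 pos [ 0.4652 -0.1256  0.159 ] yaw -4.6 F [-0.1  0.4 -2.8] w 0.434 q [ 0.32  0.26 -0.22  2.07  0.08  0.82 -1.59]
  jog [0.04  0.968 0.395] turn [-0.0002 -0.0002 -0.0008] rows>= 5.0
```

Emit:
jog_arm(
  plan=[
    {"x": 0.04,"y": 0.968,"z": 0,"wx": 0,"wy": 0,"wz": 0},
    {"x": 0.04,"y": 0.968,"z": 0,"wx": 0,"wy": 0,"wz": 0},
    {"x": 0.04,"y": 0.968,"z": 0,"wx": 0,"wy": 0,"wz": 0},
    {"x": 0.04,"y": 0.968,"z": 0,"wx": 0,"wy": 0,"wz": 0},
    {"x": 0.04,"y": 0.968,"z": 0.2,"wx": 0,"wy": 0,"wz": 0},
    {"x": 0.04,"y": 0.968,"z": 0.395,"wx": 0,"wy": 0,"wz": 0},
    {"x": 0.04,"y": 0.968,"z": 0.395,"wx": 0,"wy": 0,"wz": 0},
    {"x": 0.04,"y": 0.968,"z": 0.395,"wx": 0,"wy": 0,"wz": 0},
  ],
)

```text
t: 7.1
eef_pos: [0.4556, -0.3158, 0.0763]
tool_rot: [-0.003, 0.999, -0.039, -0.003]
contact_force: [1.0, -0.0, -2.6]
gripper_width: 0.441
```

Run:
```python
from h import *
import json
np.set_printoptions(precision=4,suppress=True)
K2=cams.get_calibration("wrist");im=snap("wrist","place1")
json.dump({k:np.array(v).tolist() for k,v in K2.items()},open("p1K.json","w"))
goto(.4575,-.3193,.045,-4.5)
p=json.load(open("tray.json")); p[3]=.005
c,s=np.cos(p[2]),np.sin(p[2])
for a in [(.15,-.1715-.018,.034),(.15,-.1715+.018,.034),(.06,-.16-.0355,.03),(.06,-.16+.0355,.03)]:
    q=proj("",[p[0]+c*a[0]-s*a[1],p[1]+s*a[0]+c*a[1],p[3]+a[2]],K2);print(q)
    cv2.circle(im,tuple(int(v) for v in q),3,(255,0,0),-1)
cv2.imwrite("pics/place1b.png",im[...,::-1])
```

```text
t 7.15 pos [ 0.4576 -0.3164  0.0787] yaw -4.5 F [ 1.2  0.7 -2.6] w 0.44 q [ 0.59  0.48 -0.12  1.96  0.08  0.71 -1.23]
  jog [0.001 0.015 0.169] turn [-0.0011  0.0008  0.0001] rows>= 0.8
[304.7272 140.9657]
[243.303  141.5642]
[307.8726 273.0611]
[203.7415 273.7111]
```

View pics/place1b.png

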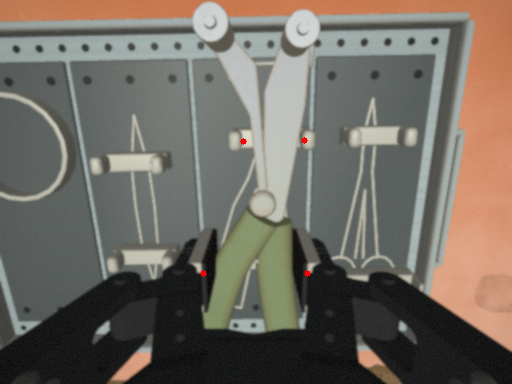

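Emit:
jog_arm(
  plan=[
    {"x": 0,"y": 0.015,"z": 0.08,"wx": -0.001,"wy": 0.001,"wz": 0},
    {"x": 0,"y": 0.015,"z": 0.17,"wx": -0.001,"wy": 0.001,"wz": 0},
    {"x": 0,"y": 0.015,"z": 0.17,"wx": -0.001,"wy": 0.001,"wz": 0},
    {"x": 0,"y": 0.015,"z": 0.17,"wx": -0.001,"wy": 0.001,"wz": 0},
  ],
)

```text
t: 7.48
eef_pos: [0.4585, -0.3178, 0.046]
tool_rot: [-0.0, 0.999, -0.038, 0.001]
contact_force: [0.1, -0.4, -2.7]
gripper_width: 0.44
```

```bash
python3 -c "
from h import *
goto(.4575,-.3193,.028,-4.5)"
```

```text
t 7.48 pos [ 0.4585 -0.3178  0.046 ] yaw -4.3 F [ 0.1 -0.4 -2.7] w 0.44 q [ 0.58  0.53 -0.11  1.97  0.09  0.64 -1.23]
  jog [-0.004  0.008  0.09 ] turn [-0.0002 -0.0005  0.0009] rows>= 0.4
```

Emit:
jog_arm(
  plan=[
    {"x": -0.004,"y": 0.008,"z": 0.04,"wx": 0,"wy": 0,"wz": 0},
    {"x": -0.004,"y": 0.008,"z": 0.07,"wx": 0,"wy": 0,"wz": 0},
    {"x": -0.004,"y": 0.008,"z": 0.09,"wx": 0,"wy": 0,"wz": 0},
    {"x": -0.004,"y": 0.008,"z": 0.09,"wx": 0,"wy": 0,"wz": 0},
  ],
)

```text
t: 7.82
eef_pos: [0.4573, -0.3191, 0.0276]
tool_rot: [-0.0, 0.999, -0.038, 0.0]
contact_force: [-0.2, 0.4, -3.4]
gripper_width: 0.438
```

Emit:
jog_arm(
  plan=[
    {"x": 0,"y": 0,"z": 0.015,"wx": 0,"wy": 0,"wz": 0},
    {"x": 0,"y": 0,"z": 0.015,"wx": 0,"wy": 0,"wz": 0},
    {"x": 0,"y": 0,"z": 0.015,"wx": 0,"wy": 0,"wz": 0},
  ],
)

```text
t: 8.07
eef_pos: [0.4572, -0.3191, 0.0245]
tool_rot: [-0.0, 0.999, -0.038, 0.0]
contact_force: [0.4, 0.2, -2.4]
gripper_width: 0.438
```

Emit:
jog_arm(
  plan=[
    {"x": 0,"y": 0,"z": 0.012,"wx": 0,"wy": 0,"wz": 0},
    {"x": 0,"y": 0,"z": 0.012,"wx": 0,"wy": 0,"wz": 0},
    {"x": 0,"y": 0,"z": 0.012,"wx": 0,"wy": 0,"wz": 0},
  ],
)

```text
t: 8.32
eef_pos: [0.4575, -0.3193, 0.0232]
tool_rot: [-0.0, 0.999, -0.038, 0.001]
contact_force: [-2.6, 1.9, 8.3]
gripper_width: 0.442
```

Run:
```python
from h import *
import json
np.set_printoptions(precision=4,suppress=True)
snap("wrist","place2");goto(.4575,-.3193,.02,-4)
```

```text
t 8.37 pos [ 0.4575 -0.3193  0.0232] yaw -4.3 F [-1.8  0.2  8.7] w 0.439 q [ 0.58  0.57 -0.1   1.98  0.1   0.6  -1.24]
  jog [-0.    -0.     0.016] turn [-0.0002 -0.0004 -0.0019] rows>= 0.1
```

View pics/place2.png

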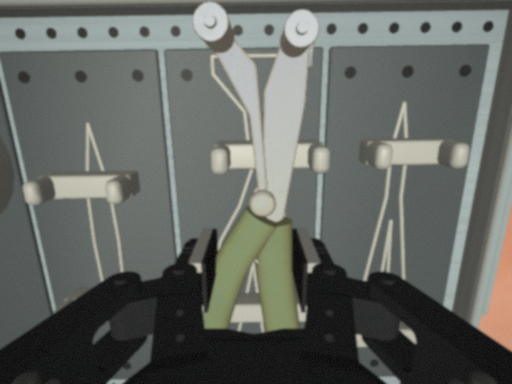

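Emit:
jog_arm(
  hand=0.3,
  plan=[
    {"x": 0,"y": 0,"z": 0,"wx": 0,"wy": 0,"wz": 0},
    {"x": 0,"y": 0,"z": 0,"wx": 0,"wy": 0,"wz": 0},
    {"x": 0,"y": 0,"z": 0,"wx": 0,"wy": 0,"wz": 0},
    {"x": 0,"y": 0,"z": 0,"wx": 0,"wy": 0,"wz": 0},
    {"x": 0,"y": 0,"z": 0,"wx": 0,"wy": 0,"wz": 0},
  ],
)

```text
t: 8.78
eef_pos: [0.4576, -0.3193, 0.0232]
tool_rot: [-0.0, 0.999, -0.038, 0.001]
contact_force: [-0.2, -0.5, 0.7]
gripper_width: 0.651
```

Emit:
jog_arm(
  plan=[
    {"x": 0,"y": 0,"z": -0.1,"wx": 0,"wy": 0,"wz": 0},
    {"x": 0,"y": 0,"z": -0.3,"wx": 0,"wy": 0,"wz": 0},
    {"x": 0,"y": 0,"z": -0.5,"wx": 0,"wy": 0,"wz": 0},
    {"x": 0.1,"y": 0,"z": -0.7,"wx": 0,"wy": 0,"wz": 0},
    {"x": 0.2,"y": 0,"z": -0.9,"wx": 0,"wy": 0,"wz": 0},
    {"x": 0.2,"y": 0,"z": -0.9,"wx": 0,"wy": 0,"wz": 0},
    {"x": 0.2,"y": 0,"z": -0.9,"wx": 0,"wy": 0,"wz": 0},
  ],
)

```text
t: 9.37
eef_pos: [0.5003, -0.3231, 0.2065]
tool_rot: [0.001, 0.999, -0.037, 0.004]
contact_force: [0.1, 0.2, -0.1]
gripper_width: 0.651
```

Run:
```python
from h import *
import json
np.set_printoptions(precision=4,suppress=True)
K=cams.get_calibration("wrist");im=cv2.cvtColor(snap("wrist","after1"),cv2.COLOR_RGB2BGR)
p=json.load(open("tray.json")); p[3]=.005
c,s=np.cos(p[2]),np.sin(p[2])
W=lambda a:np.array([p[0]+c*a[0]-s*a[1],p[1]+s*a[0]+c*a[1],p[3]+a[2]])
# ortho in tray frame at plane z=.025, covering pliers and forceps holders
src=np.float32([proj("",W((a,b,.025)),K) for a,b in [(.21,-.11),(.21,-.29),(.0,-.29),(.0,-.11)]])
H=cv2.getPerspectiveTransform(src,np.float32([[0,0],[540,0],[540,630],[0,630]]))
r=cv2.warpPerspective(im,H,(540,630),flags=cv2.INTER_CUBIC)[:600]
for i in (150,300,450): cv2.line(r,(0,i),(540,i),(0,0,255),1); cv2.line(r,(i,0),(i,600),(0,255,255),1)
cv2.imwrite("pics/after1r.png",r)
goto(.50,.20,.2,0); goto(.49,.39,.2,0)
```

```text
t 9.42 pos [ 0.4979 -0.3225  0.2038] yaw -4.3 F [-0.9 -0.4 -0.4] w 0.651 q [ 0.57  0.37 -0.13  1.78  0.05  0.99 -1.22]
  jog [-0.186 -2.606  0.018] turn [ 0.0001 -0.0009 -0.0239] rows>= 12.5
t 9.42 pos [ 0.4979 -0.3225  0.2038] yaw -4.3 F [-0.9 -0.4 -0.4] w 0.651 q [ 0.57  0.37 -0.13  1.78  0.05  0.99 -1.22]
  jog [-0.307 -3.549  0.018] turn [ 0.0001 -0.0009 -0.0239] rows>= 17.1
```

View pics/after1r.png

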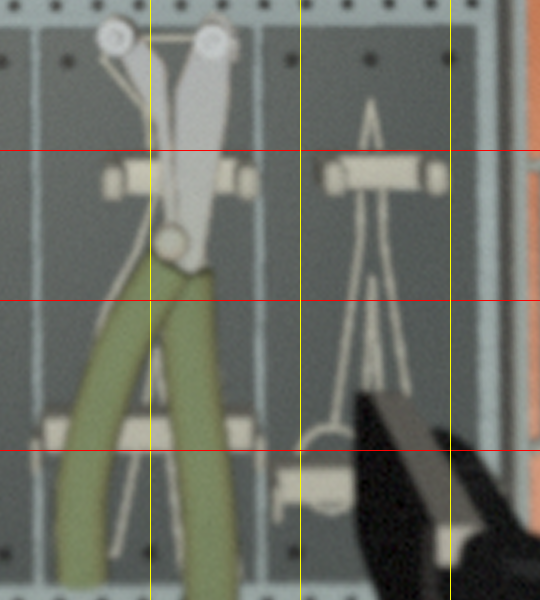

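Emit:
jog_arm(
  hand=0.3,
  plan=[
    {"x": -0.08,"y": -0.9,"z": 0,"wx": 0,"wy": 0,"wz": -0.024},
    {"x": -0.08,"y": -0.9,"z": 0,"wx": 0,"wy": 0,"wz": -0.024},
    {"x": -0.08,"y": -0.9,"z": 0,"wx": 0,"wy": 0,"wz": -0.024},
    {"x": -0.08,"y": -0.9,"z": 0,"wx": 0,"wy": 0,"wz": -0.024},
    {"x": -0.08,"y": -0.9,"z": 0,"wx": 0,"wy": 0,"wz": -0.024},
  ],
)

```text
t: 9.83
eef_pos: [0.4931, -0.1352, 0.2014]
tool_rot: [-0.001, 1.0, 0.003, -0.001]
contact_force: [-0.7, 0.7, 0.9]
gripper_width: 0.653
```

Emit:
jog_arm(
  plan=[
    {"x": 0,"y": -0.9,"z": 0,"wx": 0,"wy": 0,"wz": 0},
    {"x": 0,"y": -0.9,"z": 0,"wx": 0,"wy": 0,"wz": 0},
    {"x": 0,"y": -0.9,"z": 0,"wx": 0,"wy": 0,"wz": 0},
    {"x": 0,"y": -0.9,"z": 0,"wx": 0,"wy": 0,"wz": 0},
    {"x": 0,"y": -0.9,"z": 0,"wx": 0,"wy": 0,"wz": 0},
  ],
)

```text
t: 10.25
eef_pos: [0.4892, 0.0497, 0.1998]
tool_rot: [-0.002, 1.0, 0.006, -0.003]
contact_force: [0.4, 0.6, -0.0]
gripper_width: 0.651
```

Emit:
jog_arm(
  plan=[
    {"x": 0,"y": -0.9,"z": 0,"wx": 0,"wy": 0,"wz": 0},
    {"x": 0,"y": -0.9,"z": 0,"wx": 0,"wy": 0,"wz": 0},
    {"x": 0,"y": -0.9,"z": 0,"wx": 0,"wy": 0,"wz": 0},
    {"x": 0,"y": -0.9,"z": 0,"wx": 0,"wy": 0,"wz": 0},
    {"x": 0,"y": -0.9,"z": 0,"wx": 0,"wy": 0,"wz": 0},
  ],
)

```text
t: 10.67
eef_pos: [0.4841, 0.2347, 0.1985]
tool_rot: [-0.003, 1.0, 0.009, -0.005]
contact_force: [-0.4, 0.6, 0.8]
gripper_width: 0.65
```

Emit:
jog_arm(
  plan=[
    {"x": 0,"y": -0.9,"z": 0.2,"wx": 0,"wy": 0,"wz": 0},
    {"x": 0,"y": -0.9,"z": 0.2,"wx": 0,"wy": 0,"wz": 0},
    {"x": 0,"y": -0.9,"z": 0.2,"wx": 0,"wy": 0,"wz": 0},
    {"x": 0,"y": -0.9,"z": 0.2,"wx": 0,"wy": 0,"wz": 0},
    {"x": 0,"y": -0.9,"z": 0.2,"wx": 0,"wy": 0,"wz": 0},
    {"x": 0,"y": -0.9,"z": 0.2,"wx": 0,"wy": 0,"wz": 0},
    {"x": 0,"y": -0.9,"z": 0.2,"wx": 0,"wy": 0,"wz": 0},
  ],
)

```text
t: 11.25
eef_pos: [0.4783, 0.4146, 0.1564]
tool_rot: [-0.001, 1.0, 0.01, -0.007]
contact_force: [0.4, -0.5, -0.3]
gripper_width: 0.647
```

Run:
```python
from h import *
import json
np.set_printoptions(precision=4,suppress=True)
K=cams.get_calibration("wrist");im=cv2.cvtColor(snap("wrist","fo1"),cv2.COLOR_RGB2BGR)
json.dump({k:np.array(v).tolist() for k,v in K.items()},open("fo1K.json","w"))
for d in finder.place_of("wrist","clamp_forceps")[:2]: print(d,ray("wrist",d["location"],0.006,K))
r=rectify(im,K,.006,.34,.54,.31,.46,2000)
g=cv2.cvtColor(r,cv2.COLOR_BGR2HSV)
m=~((g[...,0]<14)&(g[...,1]>90))
for x in np.arange(.53,.36,-.01):
    row=m[int((.54-x)*2000)]; e=np.flatnonzero(np.diff(np.r_[0,row.astype(int),0])); print(round(x,3),[(float(round(.46-a/2000,4)),float(round(.46-b/2000,4))) for a,b in e.reshape(-1,2) if b-a>4])
r=cv2.resize(r,None,fx=1.4,fy=1.4)
for i in range(0,560,56):cv2.line(r,(0,i),(12,i),(255,255,255),1)
for i in range(0,420,56):cv2.line(r,(i,0),(i,12),(255,255,255),1)
cv2.imwrite("pics/fo1r.png",np.hstack([r,cv2.resize(im[:, :],(0,0),fx=.7,fy=.7)[0:1].repeat(r.shape[0],0)*0])[:,:430])
goto(.45,.39,.06,-15)
```

```text
{'location': [268.2, 209.1], 'confidence': 0.77} [0.4429 0.3997 0.006 ]
0.53 []
0.52 []
0.51 [(0.386, 0.378)]
0.5 [(0.39, 0.3795)]
0.49 [(0.393, 0.381)]
0.48 [(0.395, 0.383)]
0.47 [(0.396, 0.387)]
0.46 [(0.4005, 0.389)]
0.45 [(0.4055, 0.398), (0.3955, 0.389)]
0.44 [(0.4095, 0.4025), (0.3965, 0.3895)]
0.43 [(0.4135, 0.406), (0.3975, 0.3905)]
0.42 [(0.4175, 0.41), (0.3985, 0.392)]
0.41 [(0.4215, 0.412), (0.3995, 0.393), (0.3525, 0.332)]
0.4 [(0.4375, 0.429), (0.424, 0.4165), (0.4015, 0.394), (0.352, 0.3165)]
0.39 [(0.4405, 0.4355), (0.4195, 0.4145), (0.409, 0.4025), (0.3915, 0.3855), (0.3505, 0.31)]
0.38 [(0.4365, 0.419), (0.4105, 0.405), (0.3905, 0.385), (0.351, 0.3445), (0.344, 0.31)]
0.37 [(0.404, 0.3925), (0.346, 0.31)]
0.36 [(0.346, 0.342), (0.3415, 0.31)]
t 11.35 pos [0.4804 0.4124 0.1578] yaw 0.9 F [ 0.2 -1.2 -0.4] w 0.651 q [-0.49  0.52 -0.43  1.7   0.24  0.98 -2.56]
  jog [-0.148  0.11   0.49 ] turn [-0.0002  0.0037  0.0885] rows>= 2.5
```

View pics/fo1r.png

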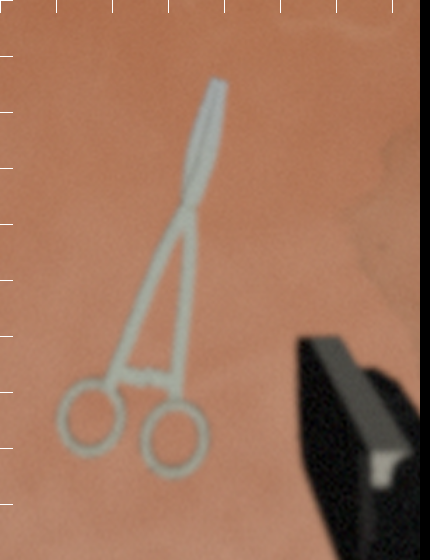

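Emit:
jog_arm(
  hand=0,
  plan=[
    {"x": -0.228,"y": 0.054,"z": 0.2,"wx": 0,"wy": 0.0037,"wz": 0.04},
    {"x": -0.228,"y": 0.054,"z": 0.4,"wx": 0,"wy": 0.0037,"wz": 0.083},
    {"x": -0.228,"y": 0.054,"z": 0.54,"wx": 0,"wy": 0.0037,"wz": 0.083},
    {"x": -0.228,"y": 0.054,"z": 0.54,"wx": 0,"wy": 0.0037,"wz": 0.083},
    {"x": -0.228,"y": 0.054,"z": 0.54,"wx": 0,"wy": 0.0037,"wz": 0.083},
    {"x": -0.228,"y": 0.054,"z": 0.54,"wx": 0,"wy": 0.0037,"wz": 0.083},
  ],
)

```text
t: 11.85
eef_pos: [0.4356, 0.401, 0.0521]
tool_rot: [-0.001, 0.992, -0.122, 0.001]
contact_force: [0.8, 0.8, 1.6]
gripper_width: 0.501
```

```bash
python3 -c "
from h import *
goto(.4342,.4009,.006,-14)"
```

```text
t 11.85 pos [0.4356 0.401  0.0521] yaw -14.1 F [0.8 0.8 1.6] w 0.501 q [-0.6   0.59 -0.33  1.88  0.27  0.72 -2.9 ]
  jog [-0.007  0.003  0.23 ] turn [-0.0008 -0.0004 -0.0003] rows>= 1.1
```

Emit:
jog_arm(
  plan=[
    {"x": -0.007,"y": 0.003,"z": 0.1,"wx": 0,"wy": 0,"wz": -0.017},
    {"x": -0.007,"y": 0.003,"z": 0.17,"wx": 0,"wy": 0,"wz": -0.017},
    {"x": -0.007,"y": 0.003,"z": 0.21,"wx": 0,"wy": 0,"wz": -0.017},
    {"x": -0.007,"y": 0.003,"z": 0.23,"wx": 0,"wy": 0,"wz": -0.017},
    {"x": -0.007,"y": 0.003,"z": 0.23,"wx": 0,"wy": 0,"wz": -0.017},
  ],
)

```text
t: 12.27
eef_pos: [0.4352, 0.4011, 0.0069]
tool_rot: [-0.002, 0.995, -0.096, 0.001]
contact_force: [0.6, 0.4, 0.7]
gripper_width: 0.5
```

Emit:
jog_arm(
  hand=-1,
  grip_force=25,
  plan=[
    {"x": 0,"y": 0,"z": 0,"wx": 0,"wy": 0,"wz": 0},
    {"x": 0,"y": 0,"z": 0,"wx": 0,"wy": 0,"wz": 0},
    {"x": 0,"y": 0,"z": 0,"wx": 0,"wy": 0,"wz": 0},
    {"x": 0,"y": 0,"z": 0,"wx": 0,"wy": 0,"wz": 0},
    {"x": 0,"y": 0,"z": 0,"wx": 0,"wy": 0,"wz": 0},
    {"x": 0,"y": 0,"z": 0,"wx": 0,"wy": 0,"wz": 0},
  ],
)

```text
t: 12.77
eef_pos: [0.4352, 0.4012, 0.0071]
tool_rot: [-0.002, 0.995, -0.096, 0.001]
contact_force: [-0.5, -0.2, 0.4]
gripper_width: -0.002
```

```bash
python3 -c "
from h import *
goto(.4342,.4009,.006,-11)"
```

```text
t 12.77 pos [0.4352 0.4012 0.0071] yaw -11.0 F [-0.5 -0.2  0.4] w -0.002 q [-0.62  0.65 -0.31  1.89  0.31  0.64 -2.88]
  jog [-0.005  0.002  0.005] turn [-0.0011 -0.0008 -0.0003] rows>= 0.0
```

Emit:
jog_arm(
  hand=0,
  plan=[
    {"x": 0,"y": 0,"z": 0,"wx": 0,"wy": 0,"wz": 0},
    {"x": 0,"y": 0,"z": 0,"wx": 0,"wy": 0,"wz": 0},
    {"x": 0,"y": 0,"z": 0,"wx": 0,"wy": 0,"wz": 0},
    {"x": 0,"y": 0,"z": 0,"wx": 0,"wy": 0,"wz": 0},
    {"x": 0,"y": 0,"z": 0,"wx": 0,"wy": 0,"wz": 0},
    {"x": 0,"y": 0,"z": 0.02,"wx": 0,"wy": 0,"wz": 0},
    {"x": 0,"y": 0,"z": 0.04,"wx": 0,"wy": 0,"wz": 0},
    {"x": 0,"y": 0,"z": 0.042,"wx": 0,"wy": 0,"wz": 0},
    {"x": 0,"y": 0,"z": 0.042,"wx": 0,"wy": 0,"wz": 0},
  ],
)

```text
t: 13.52
eef_pos: [0.4353, 0.4012, -0.0016]
tool_rot: [-0.002, 0.995, -0.096, 0.001]
contact_force: [0.2, -0.0, 0.4]
gripper_width: 0.496
```

Emit:
jog_arm(
  hand=-1,
  grip_force=25,
  plan=[
    {"x": 0,"y": 0,"z": 0,"wx": 0,"wy": 0,"wz": 0},
    {"x": 0,"y": 0,"z": 0,"wx": 0,"wy": 0,"wz": 0},
    {"x": 0,"y": 0,"z": 0,"wx": 0,"wy": 0,"wz": 0},
    {"x": 0,"y": 0,"z": 0,"wx": 0,"wy": 0,"wz": 0},
    {"x": 0,"y": 0,"z": 0,"wx": 0,"wy": 0,"wz": 0},
    {"x": 0,"y": 0,"z": 0,"wx": 0,"wy": 0,"wz": 0},
  ],
)

```text
t: 14.02
eef_pos: [0.4362, 0.4013, 0.0003]
tool_rot: [-0.002, 0.995, -0.097, 0.002]
contact_force: [-2.3, -4.0, 19.9]
gripper_width: 0.222
```

```bash
python3 -c "
from h import *
goto(.4342,.4009,.006,-11)"
```

```text
t 14.02 pos [4.362e-01 4.013e-01 3.000e-04] yaw -11.1 F [-2.3 -4.  19.9] w 0.222 q [-0.62  0.66 -0.3   1.89  0.32  0.63 -2.88]
  jog [-0.009  0.004 -0.029] turn [-0.0012 -0.0014 -0.0004] rows>= 0.1
```

Emit:
jog_arm(
  grip_force=40,
  plan=[
    {"x": 0,"y": 0,"z": -0.02,"wx": 0,"wy": 0,"wz": 0},
    {"x": 0,"y": 0,"z": -0.06,"wx": 0,"wy": 0,"wz": 0},
    {"x": 0,"y": 0,"z": -0.2,"wx": 0,"wy": 0,"wz": 0},
    {"x": 0,"y": 0,"z": -0.35,"wx": 0,"wy": 0,"wz": 0},
    {"x": 0,"y": 0,"z": -0.4,"wx": 0,"wy": 0,"wz": 0},
    {"x": 0,"y": 0,"z": -0.4,"wx": 0,"wy": 0,"wz": 0},
  ],
)

```text
t: 14.52
eef_pos: [0.4372, 0.4027, 0.0832]
tool_rot: [-0.004, 0.995, -0.097, 0.004]
contact_force: [0.3, 0.0, -0.8]
gripper_width: 0.201
```

Run:
```python
from h import *
import json
K=cams.get_calibration("wrist");im=cv2.cvtColor(snap("wrist","folift"),cv2.COLOR_RGB2BGR)
json.dump({k:np.array(v).tolist() for k,v in K.items()},open("foliftK.json","w"))
goto(.4342,.4009,.16,-11)
cv2.imwrite("pics/folift2.png",im)
```

```text
t 14.57 pos [0.4364 0.4016 0.0812] yaw -11.1 F [ 0.5 -0.1 -0.6] w 0.207 q [-0.59  0.54 -0.34  1.86  0.26  0.77 -2.84]
  jog [-0.008  0.003 -0.394] turn [-0.0018 -0.0018 -0.0005] rows>= 1.9
```

View pics/folift2.png

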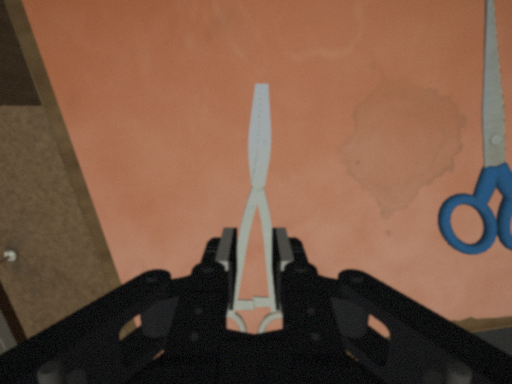

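Run:
```python
from h import *
import json
np.set_printoptions(precision=4,suppress=True)
K=json.load(open("foliftK.json"))
for z in (.075,.085,.095):
    t=ray("",(262,84),z,K);j=ray("",(260,188),z,K);c=ray("",(254,305),z,K)
    print(z,t,j,np.linalg.norm(t-j),np.degrees(np.arctan2(*(t-j)[1::-1])),c,np.linalg.norm(t-c))
K=json.load(open("fo1K.json"))
im=cv2.imread("pics/fo1.png");P=lambda u:proj("",[.54-u[1]/2800,.46-u[0]/2800,.006],K)
a=[np.array([.54-v/2800,.46-u/2800]) for u,v in [(219,80),(189,203),(147,378)]]
print(a,np.linalg.norm(a[0]-a[1]),np.linalg.norm(a[0]-a[2]))
```

```text
0.075 [0.5136 0.384  0.075 ] [0.464  0.3944 0.075 ] 0.050638137570778584 -11.865555380436058 [0.3962 0.4108 0.075 ] 0.12038416954520013
0.085 [0.5129 0.3842 0.085 ] [0.4667 0.394  0.085 ] 0.047290361196857984 -11.865555380436042 [0.4033 0.4093 0.085 ] 0.11242536027749844
0.095 [0.5123 0.3845 0.095 ] [0.4693 0.3936 0.095 ] 0.0439425848229374 -11.865555380436097 [0.4105 0.4078 0.095 ] 0.10446655100979667
[array([0.5114, 0.3818]), array([0.4675, 0.3925]), array([0.405 , 0.4075])] 0.04521631681287684 0.10949093709582748
```

Emit:
jog_arm(
  plan=[
    {"x": 0,"y": 0,"z": -0.2,"wx": 0,"wy": 0,"wz": -0.01},
    {"x": 0.374,"y": 0.87,"z": -0.39,"wx": 0,"wy": 0,"wz": -0.045},
    {"x": 0.374,"y": 0.87,"z": -0.39,"wx": 0,"wy": 0,"wz": -0.045},
    {"x": 0.374,"y": 0.87,"z": -0.39,"wx": 0,"wy": 0,"wz": -0.045},
    {"x": 0.374,"y": 0.87,"z": -0.39,"wx": 0,"wy": 0,"wz": -0.045},
    {"x": 0.374,"y": 0.87,"z": -0.39,"wx": 0,"wy": 0,"wz": -0.045},
    {"x": 0.374,"y": 0.87,"z": -0.39,"wx": 0,"wy": 0,"wz": -0.045},
  ],
)

```text
t: 15.15
eef_pos: [0.4771, 0.2082, 0.1574]
tool_rot: [0.0, 1.0, -0.031, 0.003]
contact_force: [0.5, -0.2, -1.0]
gripper_width: 0.206
```

Emit:
jog_arm(
  plan=[
    {"x": 0.05,"y": 0.95,"z": 0,"wx": 0,"wy": 0,"wz": 0},
    {"x": 0.05,"y": 0.95,"z": 0,"wx": 0,"wy": 0,"wz": 0},
    {"x": 0.05,"y": 0.95,"z": 0,"wx": 0,"wy": 0,"wz": 0},
    {"x": 0.05,"y": 0.95,"z": 0,"wx": 0,"wy": 0,"wz": 0},
    {"x": 0.05,"y": 0.95,"z": 0,"wx": 0,"wy": 0,"wz": 0},
  ],
)

```text
t: 15.57
eef_pos: [0.4739, 0.0147, 0.1558]
tool_rot: [0.001, 0.999, -0.032, 0.001]
contact_force: [0.4, -0.7, -0.3]
gripper_width: 0.203
```

Emit:
jog_arm(
  plan=[
    {"x": 0.05,"y": 0.95,"z": 0,"wx": 0,"wy": 0,"wz": 0},
    {"x": 0.05,"y": 0.95,"z": 0,"wx": 0,"wy": 0,"wz": 0},
    {"x": 0.05,"y": 0.95,"z": 0,"wx": 0,"wy": 0,"wz": 0},
    {"x": 0.05,"y": 0.95,"z": 0,"wx": 0,"wy": 0,"wz": 0},
    {"x": 0.05,"y": 0.95,"z": 0,"wx": 0,"wy": 0,"wz": 0},
  ],
)

```text
t: 15.98
eef_pos: [0.4702, -0.1795, 0.1543]
tool_rot: [0.001, 0.999, -0.033, -0.0]
contact_force: [0.8, 0.6, -1.0]
gripper_width: 0.203
```

Emit:
jog_arm(
  plan=[
    {"x": 0.05,"y": 0.9,"z": 0,"wx": 0,"wy": 0,"wz": 0},
    {"x": 0.05,"y": 0.9,"z": 0,"wx": 0,"wy": 0,"wz": 0},
    {"x": 0.05,"y": 0.9,"z": 0,"wx": 0,"wy": 0,"wz": 0},
    {"x": 0.05,"y": 0.9,"z": 0,"wx": 0,"wy": 0,"wz": 0},
    {"x": 0.05,"y": 0.9,"z": 0,"wx": 0,"wy": 0,"wz": 0},
  ],
)

```text
t: 16.4
eef_pos: [0.4658, -0.3657, 0.1526]
tool_rot: [0.002, 0.999, -0.036, -0.002]
contact_force: [0.8, -0.3, 0.3]
gripper_width: 0.204
```

```bash
python3 -c "
from h import *
goto(.4425,-.3937,.07,-3)"
```

```text
t 16.4 pos [ 0.4658 -0.3657  0.1526] yaw -4.2 F [ 0.8 -0.3  0.3] w 0.204 q [ 0.66  0.43 -0.13  1.83  0.07  0.89 -1.15]
  jog [-0.105  0.146  0.414] turn [ 0.0013  0.0011 -0.0064] rows>= 2.2
```

Emit:
jog_arm(
  plan=[
    {"x": -0.105,"y": 0.146,"z": 0.2,"wx": 0.001,"wy": 0.001,"wz": -0.006},
    {"x": -0.105,"y": 0.146,"z": 0.35,"wx": 0.001,"wy": 0.001,"wz": -0.006},
    {"x": -0.105,"y": 0.146,"z": 0.41,"wx": 0.001,"wy": 0.001,"wz": -0.006},
    {"x": -0.105,"y": 0.146,"z": 0.41,"wx": 0.001,"wy": 0.001,"wz": -0.006},
    {"x": -0.105,"y": 0.146,"z": 0.41,"wx": 0.001,"wy": 0.001,"wz": -0.006},
  ],
)

```text
t: 16.82
eef_pos: [0.4419, -0.3922, 0.0689]
tool_rot: [-0.001, 1.0, -0.027, -0.002]
contact_force: [0.8, -0.3, 0.1]
gripper_width: 0.203
```

Run:
```python
from h import *
import json
np.set_printoptions(precision=4,suppress=True)
K=cams.get_calibration("wrist");im=cv2.cvtColor(snap("wrist","foplace"),cv2.COLOR_RGB2BGR)
p=json.load(open("tray.json")); p[3]=.005
c,s=np.cos(p[2]),np.sin(p[2])
W=lambda a:np.array([p[0]+c*a[0]-s*a[1],p[1]+s*a[0]+c*a[1],p[3]+a[2]])
o=monitor.get_obs()
# expected pixel of notch lips and of the tip if held as thought
print("notch",proj("",W((.15,-.24+.013,.028)),K),proj("",W((.15,-.24-.013,.028)),K))
t=o["eef_pos"]; t=np.array(t)
ps=np.radians(-4); org=t+[.0061,-.0014,.006]
print("tip",proj("",org+.072*np.array([np.cos(ps),np.sin(ps),0]),K),"joint",proj("",org+.028*np.array([np.cos(ps),np.sin(ps),0]),K))
goto(.4425,-.3937,.04,-3)
cv2.imwrite("pics/fop2.png",cv2.resize(im[40:330,150:420],None,fx=2,fy=2))
```

```text
notch [238.8713 127.0381] [284.0575 127.7613]
tip [260.2955  78.9109] joint [258.163  181.1969]
t 16.87 pos [ 0.4432 -0.3926  0.0705] yaw -3.0 F [0.9 0.  0.5] w 0.202 q [ 0.71  0.54 -0.12  1.88  0.09  0.73 -1.08]
  jog [-0.003  0.006  0.152] turn [-0.      0.0002  0.    ] rows>= 0.7
```

View pics/fop2.png

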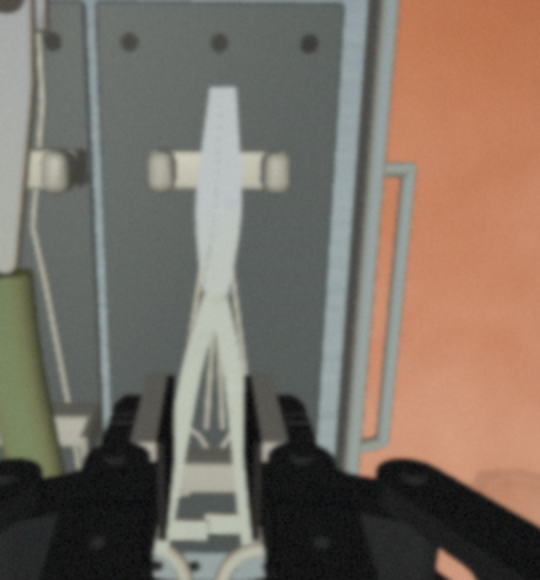

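Emit:
jog_arm(
  plan=[
    {"x": 0,"y": 0.006,"z": 0.08,"wx": 0,"wy": 0,"wz": 0},
    {"x": 0,"y": 0.006,"z": 0.15,"wx": 0,"wy": 0,"wz": 0},
    {"x": 0,"y": 0.006,"z": 0.19,"wx": 0,"wy": 0,"wz": 0},
    {"x": 0,"y": 0.006,"z": 0.22,"wx": 0,"wy": 0,"wz": 0},
    {"x": 0,"y": 0.006,"z": 0.225,"wx": 0,"wy": 0,"wz": 0},
    {"x": 0,"y": 0.006,"z": 0.225,"wx": 0,"wy": 0,"wz": 0},
  ],
)

```text
t: 17.37
eef_pos: [0.4437, -0.3937, 0.026]
tool_rot: [0.0, 1.0, -0.026, -0.0]
contact_force: [0.2, 0.4, -0.1]
gripper_width: 0.2
```

Emit:
jog_arm(
  plan=[
    {"x": 0,"y": 0,"z": 0.012,"wx": 0,"wy": 0,"wz": 0},
    {"x": 0,"y": 0,"z": 0.012,"wx": 0,"wy": 0,"wz": 0},
    {"x": 0,"y": 0,"z": 0.012,"wx": 0,"wy": 0,"wz": 0},
  ],
)

```text
t: 17.62
eef_pos: [0.444, -0.3939, 0.024]
tool_rot: [0.0, 1.0, -0.026, 0.0]
contact_force: [-0.5, 0.9, -0.8]
gripper_width: 0.203
```

Emit:
jog_arm(
  plan=[
    {"x": 0,"y": 0,"z": 0.013,"wx": 0,"wy": 0,"wz": 0},
    {"x": 0,"y": 0,"z": 0.013,"wx": 0,"wy": 0,"wz": 0},
    {"x": 0,"y": 0,"z": 0.013,"wx": 0,"wy": 0,"wz": 0},
  ],
)

```text
t: 17.87
eef_pos: [0.4439, -0.394, 0.0214]
tool_rot: [0.0, 1.0, -0.026, 0.0]
contact_force: [0.7, 0.2, -0.4]
gripper_width: 0.196
```

Emit:
jog_arm(
  plan=[
    {"x": 0,"y": 0,"z": 0.008,"wx": 0,"wy": 0,"wz": 0},
    {"x": 0,"y": 0,"z": 0.008,"wx": 0,"wy": 0,"wz": 0},
    {"x": 0,"y": 0,"z": 0.008,"wx": 0,"wy": 0,"wz": 0},
  ],
)

```text
t: 18.12
eef_pos: [0.4441, -0.3941, 0.02]
tool_rot: [0.0, 1.0, -0.026, 0.0]
contact_force: [-0.5, -0.1, 2.3]
gripper_width: 0.202
```

Emit:
jog_arm(
  plan=[
    {"x": 0,"y": 0,"z": 0.004,"wx": 0,"wy": 0,"wz": 0},
    {"x": 0,"y": 0,"z": 0.004,"wx": 0,"wy": 0,"wz": 0},
  ],
)

```text
t: 18.28
eef_pos: [0.4441, -0.3942, 0.0199]
tool_rot: [0.001, 1.0, -0.026, 0.0]
contact_force: [-2.3, 1.6, 8.3]
gripper_width: 0.203
```

Emit:
jog_arm(
  hand=-0.1,
  plan=[
    {"x": 0,"y": 0,"z": 0,"wx": 0,"wy": 0,"wz": 0},
    {"x": 0,"y": 0,"z": 0,"wx": 0,"wy": 0,"wz": 0},
    {"x": 0,"y": 0,"z": 0,"wx": 0,"wy": 0,"wz": 0},
    {"x": 0,"y": 0,"z": 0,"wx": 0,"wy": 0,"wz": 0},
    {"x": 0,"y": 0,"z": 0,"wx": 0,"wy": 0,"wz": 0},
  ],
)

```text
t: 18.7
eef_pos: [0.4441, -0.394, 0.0197]
tool_rot: [0.0, 1.0, -0.026, 0.0]
contact_force: [-0.4, 0.9, 0.0]
gripper_width: 0.454
```

Emit:
jog_arm(
  plan=[
    {"x": 0,"y": 0,"z": -0.1,"wx": 0,"wy": 0,"wz": 0},
    {"x": 0,"y": 0,"z": -0.3,"wx": 0,"wy": 0,"wz": 0},
    {"x": 0,"y": 0,"z": -0.5,"wx": 0,"wy": 0,"wz": 0},
    {"x": 0.3,"y": 0,"z": -0.7,"wx": 0,"wy": 0,"wz": 0},
    {"x": 0.4,"y": 0,"z": -0.9,"wx": 0,"wy": 0,"wz": 0},
    {"x": 0.4,"y": 0,"z": -0.9,"wx": 0,"wy": 0,"wz": 0},
    {"x": 0.4,"y": 0,"z": -0.9,"wx": 0,"wy": 0,"wz": 0},
  ],
)

```text
t: 19.28
eef_pos: [0.5311, -0.3982, 0.206]
tool_rot: [0.003, 1.0, -0.024, 0.006]
contact_force: [1.5, -1.0, 1.0]
gripper_width: 0.455
```

Run:
```python
from h import *
import json
np.set_printoptions(precision=4,suppress=True)
K=cams.get_calibration("wrist");im=snap("wrist","after2")
for n in ("clamp_forceps","tube_stripper"):
  for d in finder.place_of("wrist",n)[:2]: print(n,d,ray("",d["location"],0.024,K))
p=json.load(open("tray.json")); p[3]=.005
c,s=np.cos(p[2]),np.sin(p[2])
W=lambda a:np.array([p[0]+c*a[0]-s*a[1],p[1]+s*a[0]+c*a[1],p[3]+a[2]])
print("want",W((.1,-.24,.019)),W((.1,-.16,.019)))
# ortho in tray frame of forceps, z=.019 plane, brightness profile rows
src=np.float32([proj("",W((a,b,.019)),K) for a,b in [(.2,-.20),(.2,-.28),(.0,-.28),(.0,-.20)]])
H=cv2.getPerspectiveTransform(src,np.float32([[0,0],[160,0],[160,400],[0,400]]))
r=cv2.warpPerspective(im,H,(160,400)); v=r.astype(int).min(2)
for x in (.172,.168,.16,.14,.13,.12,.11,.1,.09,.08,.07,.06,.055,.035,.03,.025):
    row=v[int((.2-x)*2000)]>135; e=np.flatnonzero(np.diff(np.r_[0,row.astype(int),0])).reshape(-1,2); print(x,[(float(round(40-a/2,1)),float(round(40-b/2,1))) for a,b in e if b-a>3])
goto(.60,.24,.2,0)
```

```text
clamp_forceps {'location': [256.4, 241.4], 'confidence': 0.69} [ 0.4494 -0.3978  0.024 ]
tube_stripper {'location': [186.8, 239.4], 'confidence': 0.79} [ 0.456  -0.3175  0.024 ]
want [ 0.4481 -0.3959  0.024 ] [ 0.4536 -0.3161  0.024 ]
0.172 [(3.0, -3.5), (-36.0, -40.0)]
0.168 [(4.0, -4.0), (-36.0, -40.0)]
0.16 [(4.5, -4.5), (-36.0, -40.0)]
0.14 [(6.0, -4.5), (-36.0, -40.0)]
0.13 [(4.5, -3.5), (-36.0, -40.0)]
0.12 [(6.5, -4.5), (-36.5, -40.0)]
0.11 [(8.5, -6.5), (-36.5, -40.0)]
0.1 [(10.0, 4.5), (-3.0, -8.0), (-36.0, -40.0)]
0.09 [(11.5, 6.0), (-4.0, -9.5), (-36.5, -40.0)]
0.08 [(13.0, 7.5), (-5.0, -11.0), (-37.0, -40.0)]
0.07 [(14.5, 9.0), (-6.5, -12.5), (-36.5, -40.0)]
0.06 [(16.0, 2.0), (-7.5, -12.5), (-37.0, -40.0)]
0.055 [(25.5, 21.0), (14.5, 9.5), (-6.0, -20.5), (-37.0, -40.0)]
0.035 [(25.5, 22.0), (14.0, 9.5), (-5.0, -8.5), (-17.5, -22.0), (-37.5, -40.0)]
0.03 [(-37.5, -40.0)]
0.025 [(-37.5, -40.0)]
t 19.43 pos [ 0.523  -0.3979  0.1989] yaw -3.0 F [ 0.1 -0.2 -0.4] w 0.452 q [ 0.65  0.48 -0.13  1.63  0.07  1.04 -1.12]
  jog [ 0.219 -3.205 -0.007] turn [ 0.0001  0.0003 -0.0165] rows>= 15.4
```

Emit:
jog_arm(
  plan=[
    {"x": 0,"y": -0.99,"z": 0,"wx": 0,"wy": 0,"wz": 0},
    {"x": 0,"y": -0.99,"z": 0,"wx": 0,"wy": 0,"wz": 0},
    {"x": 0,"y": -0.99,"z": 0,"wx": 0,"wy": 0,"wz": 0},
    {"x": 0,"y": -0.99,"z": 0,"wx": 0,"wy": 0,"wz": 0},
    {"x": 0,"y": -0.99,"z": 0,"wx": 0,"wy": 0,"wz": 0},
  ],
)

```text
t: 19.85
eef_pos: [0.531, -0.1967, 0.1969]
tool_rot: [-0.001, 1.0, -0.025, -0.002]
contact_force: [0.3, 0.2, -0.1]
gripper_width: 0.448
```

Emit:
jog_arm(
  plan=[
    {"x": 0,"y": -0.99,"z": 0,"wx": 0,"wy": 0,"wz": 0},
    {"x": 0,"y": -0.99,"z": 0,"wx": 0,"wy": 0,"wz": 0},
    {"x": 0,"y": -0.99,"z": 0,"wx": 0,"wy": 0,"wz": 0},
    {"x": 0,"y": -0.99,"z": 0,"wx": 0,"wy": 0,"wz": 0},
    {"x": 0,"y": -0.99,"z": 0,"wx": 0,"wy": 0,"wz": 0},
  ],
)

```text
t: 20.27
eef_pos: [0.5388, 0.0032, 0.1955]
tool_rot: [-0.001, 1.0, -0.025, -0.004]
contact_force: [1.3, 0.1, 0.2]
gripper_width: 0.45
```

Emit:
jog_arm(
  plan=[
    {"x": 0.2,"y": -0.99,"z": 0,"wx": 0,"wy": 0,"wz": 0},
    {"x": 0.2,"y": -0.99,"z": 0,"wx": 0,"wy": 0,"wz": 0},
    {"x": 0.2,"y": -0.99,"z": 0,"wx": 0,"wy": 0,"wz": 0},
    {"x": 0.2,"y": -0.99,"z": 0,"wx": 0,"wy": 0,"wz": 0},
    {"x": 0.2,"y": -0.99,"z": 0,"wx": 0,"wy": 0,"wz": 0},
  ],
)

```text
t: 20.68
eef_pos: [0.5873, 0.2001, 0.1935]
tool_rot: [0.0, 1.0, -0.025, -0.006]
contact_force: [0.8, 0.1, -0.1]
gripper_width: 0.445
```

Run:
```python
from h import *
import json
np.set_printoptions(precision=4,suppress=True)
K=cams.get_calibration("wrist");im=cv2.cvtColor(snap("wrist","tw1"),cv2.COLOR_RGB2BGR)
for n in ("tweezers","pen"):
  for d in finder.place_of("wrist",n)[:2]: print(n,d,ray("",d["location"],0.005,K))
  for d in finder.find_in("wrist",n)[:2]: print(n,d)
x0,x1,y0,y1=.58,.72,.17,.32
r=rectify(im,K,.005,x0,x1,y0,y1,2000)
g=cv2.cvtColor(r,cv2.COLOR_BGR2HSV)
m=(g[...,1]<90).astype(np.uint8); m=cv2.morphologyEx(m,cv2.MORPH_CLOSE,np.ones((9,9)))
n,l,s,c=cv2.connectedComponentsWithStats(m)
for i in range(1,n):
    if s[i,4]>200:
        pts=np.argwhere(l==i)[:,::-1].astype(np.float32); (cx,cy),(w,h),a=cv2.minAreaRect(pts); bx=cv2.boxPoints(((cx,cy),(w,h),a))
        v=np.linalg.svd(pts-pts.mean(0),full_matrices=False)[2][0]
        print("area",s[i,4],"centre",x1-cy/2000,y1-cx/2000,"size mm",w/2,h/2,"dir deg",np.degrees(np.arctan2(-v[0],-v[1])))
goto(.639,.244,.15,120)
```

```text
tweezers {'location': [208.7, 106.6], 'confidence': 0.82} [0.6545 0.2441 0.005 ]
tweezers {'bbox': [158.0, 81.5, 89.4, 58.3], 'confidence': 0.9}
pen {'location': [320.6, 87.9], 'confidence': 0.6} [0.6672 0.1273 0.005 ]
pen {'bbox': [296.5, 18.6, 66.4, 126.0], 'confidence': 0.73}
area 2802 centre 0.6461999969482422 0.25559998321533206 size mm 15.652474403381348 112.25060272216797 dir deg 116.82254
t 20.93 pos [0.5876 0.197  0.1936] yaw -2.9 F [ 0.2 -0.5 -0.6] w 0.452 q [-0.18  0.45 -0.33  1.7   0.16  1.02 -2.18]
  jog [ 0.247 -0.248  0.215] turn [-0.0035  0.0026 -0.6829] rows>= 17.2
```

Emit:
jog_arm(
  plan=[
    {"x": 0.3,"y": -0.266,"z": 0.2,"wx": 0,"wy": 0,"wz": -0.666},
    {"x": 0.3,"y": -0.266,"z": 0.2,"wx": 0,"wy": 0,"wz": -0.666},
    {"x": 0.3,"y": -0.266,"z": 0.2,"wx": 0,"wy": 0,"wz": -0.666},
    {"x": 0.3,"y": -0.266,"z": 0.2,"wx": 0,"wy": 0,"wz": -0.666},
    {"x": 0.3,"y": -0.266,"z": 0.2,"wx": 0,"wy": 0,"wz": -0.666},
    {"x": 0.3,"y": -0.266,"z": 0.2,"wx": 0,"wy": 0,"wz": -0.666},
    {"x": 0.3,"y": -0.266,"z": 0.2,"wx": 0,"wy": 0,"wz": -0.666},
    {"x": 0.3,"y": -0.266,"z": 0.2,"wx": 0,"wy": 0,"wz": -0.666},
    {"x": 0.3,"y": -0.266,"z": 0.2,"wx": 0,"wy": 0,"wz": -0.666},
    {"x": 0.3,"y": -0.266,"z": 0.2,"wx": 0,"wy": 0,"wz": -0.666},
    {"x": 0.3,"y": -0.266,"z": 0.2,"wx": 0,"wy": 0,"wz": -0.666},
    {"x": 0.3,"y": -0.266,"z": 0.2,"wx": 0,"wy": 0,"wz": -0.666},
  ],
)

```text
t: 21.93
eef_pos: [0.6497, 0.2432, 0.1519]
tool_rot: [-0.003, 0.748, 0.664, -0.005]
contact_force: [0.3, -0.1, 0.5]
gripper_width: 0.449
```

```bash
python3 -c "
from h import *
goto(.651,.247,.13,117)"
```

```text
t 21.93 pos [0.6497 0.2432 0.1519] yaw 83.2 F [ 0.3 -0.1  0.5] w 0.449 q [-0.03  0.67 -0.64  1.53  0.43  1.1  -0.88]
  jog [0.02  0.005 0.109] turn [-4.000e-03  1.000e-04 -1.876e-01] rows>= 4.7
```

Emit:
jog_arm(
  plan=[
    {"x": 0.02,"y": 0.005,"z": 0.109,"wx": -0.004,"wy": 0,"wz": -0.188},
    {"x": 0.02,"y": 0.005,"z": 0.109,"wx": -0.004,"wy": 0,"wz": -0.188},
    {"x": 0.02,"y": 0.005,"z": 0.109,"wx": -0.004,"wy": 0,"wz": -0.188},
    {"x": 0.02,"y": 0.005,"z": 0.109,"wx": -0.004,"wy": 0,"wz": -0.188},
    {"x": 0.02,"y": 0.005,"z": 0.109,"wx": -0.004,"wy": 0,"wz": -0.188},
    {"x": 0.02,"y": 0.005,"z": 0.109,"wx": -0.004,"wy": 0,"wz": -0.188},
    {"x": 0.02,"y": 0.005,"z": 0.109,"wx": -0.004,"wy": 0,"wz": -0.188},
  ],
)

```text
t: 22.52
eef_pos: [0.6509, 0.2442, 0.1293]
tool_rot: [0.0, 0.524, 0.852, -0.001]
contact_force: [-1.0, -0.2, -0.0]
gripper_width: 0.447
```

Run:
```python
from h import *
import json
np.set_printoptions(precision=4,suppress=True)
K=cams.get_calibration("wrist");im=cv2.cvtColor(snap("wrist","tw2"),cv2.COLOR_RGB2BGR)
for d in finder.place_of("wrist","tweezers")[:2]: print(d,ray("",d["location"],0.005,K))
for d in finder.find_in("wrist","tweezers")[:2]: print(d)
# ortho in frame centred at (.651,.247), u along 117 deg; columns=across, rows=along
a=np.radians(117);u=np.array([np.cos(a),np.sin(a)]);n=np.array([np.sin(a),-np.cos(a)]);o=np.array([.651,.247])
P=lambda s,t:proj("",[*(o+s*u+t*n),.005],K)
src=np.float32([P(.08,-.04),P(.08,.04),P(-.08,.04),P(-.08,-.04)])
r=cv2.warpPerspective(im,cv2.getPerspectiveTransform(src,np.float32([[0,0],[240,0],[240,480],[0,480]])),(240,480),flags=cv2.INTER_CUBIC)
cv2.imwrite("pics/tw2r.png",r)
g=cv2.cvtColor(r,cv2.COLOR_BGR2HSV); m=g[...,1]<110
for s in np.arange(75,-76,-7.5):
    e=np.flatnonzero(np.diff(np.r_[0,m[int((80-s)*3)].astype(int),0])).reshape(-1,2); print(s,[(float(round(x/3-40,1)),float(round(y/3-40,1))) for x,y in e if y-x>3])
goto(.651,.247,.05,117)
```

```text
{'location': [254.5, 177.1], 'confidence': 0.96} [0.6488 0.2493 0.005 ]
{'bbox': [246.5, 106.4, 19.4, 103.2], 'confidence': 0.83}
75.0 []
67.5 []
60.0 [(-3.0, 2.0)]
52.5 [(-4.3, -2.0), (0.7, 3.3)]
45.0 [(-6.0, -3.3), (2.0, 4.7)]
37.5 [(-7.0, -4.3), (3.3, 6.0)]
30.0 [(-7.7, -5.0), (4.0, 6.7)]
22.5 [(-8.3, -5.3), (4.3, 7.0)]
15.0 [(-8.7, -5.7), (4.7, 7.3)]
7.5 [(-8.7, -6.0), (4.7, 7.3)]
0.0 [(-8.7, 7.3)]
-7.5 [(-8.3, 7.3)]
-15.0 [(-8.7, 7.3)]
-22.5 [(-8.0, -5.3), (4.3, 7.0)]
-30.0 [(-7.3, -4.7), (3.7, 6.0)]
-37.5 [(-6.3, -4.3), (3.0, 5.0)]
-45.0 [(-5.3, -3.3), (2.7, 4.0)]
-52.5 [(-4.0, -2.7), (37.0, 40.0)]
-60.0 [(37.3, 40.0)]
-67.5 [(37.3, 40.0)]
-75.0 [(36.7, 40.0)]
t 22.67 pos [0.651  0.2459 0.1299] yaw 116.9 F [-0.2 -0.4  0.9] w 0.449 q [ 0.04  0.73 -0.76  1.55  0.54  1.09 -0.38]
  jog [0.005 0.003 0.4  ] turn [-0.0002  0.0004 -0.0005] rows>= 1.9
```

Emit:
jog_arm(
  plan=[
    {"x": 0.005,"y": 0,"z": 0.2,"wx": 0,"wy": 0,"wz": 0},
    {"x": 0.005,"y": 0,"z": 0.4,"wx": 0,"wy": 0,"wz": 0},
    {"x": 0.005,"y": 0,"z": 0.5,"wx": 0,"wy": 0,"wz": 0},
    {"x": 0.005,"y": 0,"z": 0.57,"wx": 0,"wy": 0,"wz": 0},
    {"x": 0.005,"y": 0,"z": 0.62,"wx": 0,"wy": 0,"wz": 0},
    {"x": 0.005,"y": 0,"z": 0.64,"wx": 0,"wy": 0,"wz": 0},
    {"x": 0.005,"y": 0,"z": 0.64,"wx": 0,"wy": 0,"wz": 0},
  ],
)

```text
t: 23.25
eef_pos: [0.6507, 0.2469, 0.002]
tool_rot: [0.0, 0.523, 0.852, -0.0]
contact_force: [-0.0, -0.1, 0.4]
gripper_width: 0.452
```

Emit:
jog_arm(
  hand=-1,
  grip_force=30,
  plan=[
    {"x": 0,"y": 0,"z": 0,"wx": 0,"wy": 0,"wz": 0},
    {"x": 0,"y": 0,"z": 0,"wx": 0,"wy": 0,"wz": 0},
    {"x": 0,"y": 0,"z": 0,"wx": 0,"wy": 0,"wz": 0},
    {"x": 0,"y": 0,"z": 0,"wx": 0,"wy": 0,"wz": 0},
    {"x": 0,"y": 0,"z": 0,"wx": 0,"wy": 0,"wz": 0},
    {"x": 0,"y": 0,"z": 0,"wx": 0,"wy": 0,"wz": 0},
  ],
)

```text
t: 23.75
eef_pos: [0.6518, 0.2477, 0.0038]
tool_rot: [0.001, 0.523, 0.852, 0.001]
contact_force: [-0.9, -1.1, 7.0]
gripper_width: 0.153
```

```bash
python3 -c "
from h import *
goto(.651,.247,.002,117)"
```

```text
t 23.75 pos [0.6518 0.2477 0.0038] yaw 116.9 F [-0.9 -1.1  7. ] w 0.153 q [-0.01  0.87 -0.68  1.6   0.66  0.91 -0.46]
  jog [-0.001 -0.005  0.009] turn [ 0.0008  0.0003 -0.0007] rows>= 0.1
```

Emit:
jog_arm(
  plan=[
    {"x": 0,"y": 0,"z": -0.05,"wx": 0,"wy": 0,"wz": 0},
    {"x": 0,"y": 0,"z": -0.2,"wx": 0,"wy": 0,"wz": 0},
    {"x": 0,"y": 0,"z": -0.4,"wx": 0,"wy": 0,"wz": 0},
    {"x": 0,"y": 0,"z": -0.6,"wx": 0,"wy": 0,"wz": 0},
    {"x": 0,"y": 0,"z": -0.75,"wx": 0,"wy": 0,"wz": 0},
    {"x": 0,"y": 0,"z": -0.75,"wx": 0,"wy": 0,"wz": 0},
  ],
)

```text
t: 24.25
eef_pos: [0.6545, 0.2503, 0.1628]
tool_rot: [0.004, 0.524, 0.852, 0.006]
contact_force: [0.6, 1.3, 0.0]
gripper_width: 0.153
```

Emit:
jog_arm(
  plan=[
    {"x": -0.57,"y": -0.65,"z": 0,"wx": 0,"wy": 0,"wz": -0.328},
    {"x": -0.57,"y": -0.65,"z": 0,"wx": 0,"wy": 0,"wz": -0.328},
    {"x": -0.57,"y": -0.65,"z": 0,"wx": 0,"wy": 0,"wz": -0.328},
    {"x": -0.57,"y": -0.65,"z": 0,"wx": 0,"wy": 0,"wz": -0.328},
    {"x": -0.57,"y": -0.65,"z": 0,"wx": 0,"wy": 0,"wz": -0.328},
    {"x": -0.57,"y": -0.65,"z": 0,"wx": 0,"wy": 0,"wz": -0.328},
    {"x": -0.57,"y": -0.65,"z": 0,"wx": 0,"wy": 0,"wz": -0.328},
    {"x": -0.57,"y": -0.65,"z": 0,"wx": 0,"wy": 0,"wz": -0.328},
    {"x": -0.57,"y": -0.65,"z": 0,"wx": 0,"wy": 0,"wz": -0.328},
    {"x": -0.57,"y": -0.65,"z": 0,"wx": 0,"wy": 0,"wz": -0.328},
  ],
)

```text
t: 25.08
eef_pos: [0.59, 0.0895, 0.1613]
tool_rot: [0.007, 0.035, 0.999, 0.003]
contact_force: [0.1, -0.1, -0.0]
gripper_width: 0.15
```

```bash
python3 -c "
from h import *
goto(.52,-.08,.155,176)"
```

```text
t 25.08 pos [0.59   0.0895 0.1613] yaw 175.9 F [ 0.1 -0.1 -0. ] w 0.15 q [ 0.5   0.65 -1.05  1.78  0.63  1.09  0.72]
  jog [ 0.289 -0.87   0.022] turn [ 0.0021  0.0042 -0.0004] rows>= 4.4
```

Emit:
jog_arm(
  plan=[
    {"x": 0.29,"y": -0.87,"z": 0.02,"wx": 0.002,"wy": 0.004,"wz": 0},
    {"x": 0.29,"y": -0.87,"z": 0.02,"wx": 0.002,"wy": 0.004,"wz": 0},
    {"x": 0.29,"y": -0.87,"z": 0.02,"wx": 0.002,"wy": 0.004,"wz": 0},
    {"x": 0.29,"y": -0.87,"z": 0.02,"wx": 0.002,"wy": 0.004,"wz": 0},
    {"x": 0.29,"y": -0.87,"z": 0.02,"wx": 0.002,"wy": 0.004,"wz": 0},
    {"x": 0.29,"y": -0.87,"z": 0.02,"wx": 0.002,"wy": 0.004,"wz": 0},
  ],
)

```text
t: 25.58
eef_pos: [0.5177, -0.0858, 0.1546]
tool_rot: [-0.001, 0.04, 0.999, -0.002]
contact_force: [0.4, -0.1, -0.1]
gripper_width: 0.152
```

```bash
python3 -c "
from h import *
goto(.4595,-.236,.07,176)"
```

```text
t 25.58 pos [ 0.5177 -0.0858  0.1546] yaw 175.4 F [ 0.4 -0.1 -0.1] w 0.152 q [ 0.89  0.56 -1.1   1.93  0.6   1.02  1.01]
  jog [ 0.229 -0.77   0.426] turn [-0.0011 -0.0007 -0.0033] rows>= 4.4
```

Emit:
jog_arm(
  plan=[
    {"x": 0.229,"y": -0.77,"z": 0,"wx": -0.001,"wy": -0.001,"wz": -0.003},
    {"x": 0.229,"y": -0.77,"z": 0,"wx": -0.001,"wy": -0.001,"wz": -0.003},
    {"x": 0.229,"y": -0.77,"z": 0,"wx": -0.001,"wy": -0.001,"wz": -0.003},
    {"x": 0.229,"y": -0.77,"z": 0,"wx": -0.001,"wy": -0.001,"wz": -0.003},
    {"x": 0.229,"y": -0.77,"z": 0.2,"wx": -0.001,"wy": -0.001,"wz": -0.003},
    {"x": 0.229,"y": -0.77,"z": 0.38,"wx": -0.001,"wy": -0.001,"wz": -0.003},
    {"x": 0.229,"y": -0.77,"z": 0.426,"wx": -0.001,"wy": -0.001,"wz": -0.003},
    {"x": 0.229,"y": -0.77,"z": 0.426,"wx": -0.001,"wy": -0.001,"wz": -0.003},
  ],
)

```text
t: 26.25
eef_pos: [0.4583, -0.2344, 0.0684]
tool_rot: [-0.001, 0.035, 0.999, 0.001]
contact_force: [-0.6, 0.2, 0.5]
gripper_width: 0.151
```

Run:
```python
from h import *
import json
np.set_printoptions(precision=4,suppress=True)
goto(.4595,-.236,.03,176)
K=cams.get_calibration("wrist");im=snap("wrist","twp")
for n in ("tweezers",):
  for d in finder.place_of("wrist",n)[:2]: print(n,d,ray("",d["location"],0.075,K))
  for d in finder.find_in("wrist",n)[:2]: print(n,d)
p=json.load(open("tray.json")); p[3]=.005
c,s=np.cos(p[2]),np.sin(p[2])
W=lambda a:np.array([p[0]+c*a[0]-s*a[1],p[1]+s*a[0]+c*a[1],p[3]+a[2]])
for a in [(.065,-.065,.028),(.065,-.095,.028),(.135,-.065,.028),(.135,-.095,.028)]: print("notch",proj("",W(a),K))
def prof(z):
    src=np.float32([proj("",[*W((a,b,0))[:2],z],K) for a,b in [(.0,-.12),(.0,-.04),(.17,-.04),(.17,-.12)]])
    r=cv2.warpPerspective(im,cv2.getPerspectiveTransform(src,np.float32([[0,0],[240,0],[240,510],[0,510]])),(240,510));return r
v=prof(.076).astype(int).min(2)
for x in range(30,90,6):
    row=v[x*3]>120; e=np.flatnonzero(np.diff(np.r_[0,row.astype(int),0])).reshape(-1,2); print(x,[(float(round(q/3-40,1)),float(round(w/3-40,1))) for q,w in e if w-q>3])
```

```text
t 26.25 pos [ 0.4583 -0.2344  0.0684] yaw 176.0 F [-0.6  0.2  0.5] w 0.151 q [ 1.12  0.66 -1.    2.02  0.74  0.88  1.21]
  jog [-0.007 -0.008  0.192] turn [ 0.0006 -0.0009 -0.    ] rows>= 0.9
tweezers {'location': [252.8, 240.2], 'confidence': 0.7} [ 0.4533 -0.2347  0.075 ]
tweezers {'bbox': [241.4, 114.1, 28.5, 219.8], 'confidence': 0.97}
notch [276.0996 164.886 ]
notch [225.6098 164.967 ]
notch [274.1508 269.9818]
notch [228.4382 270.0782]
30 [(-33.0, -30.7), (-26.3, -24.0), (26.0, 28.7)]
36 [(-33.3, -31.0), (-26.3, -23.7), (-0.7, 4.0), (26.0, 28.7)]
42 [(-33.3, -31.0), (-26.3, -23.7), (-1.7, 5.0), (26.0, 28.7)]
48 [(-35.7, -30.7), (-26.3, -23.7), (-2.7, 0.7), (2.3, 6.3), (26.3, 28.7)]
54 [(-37.0, -30.3), (-26.3, -23.7), (-16.0, 18.7), (26.0, 28.7)]
60 [(-38.0, -35.3), (-26.0, -23.7), (-15.0, -10.7), (-4.0, -1.3), (4.0, 8.3), (13.3, 17.7), (26.0, 28.7)]
66 [(-39.7, -37.3), (-26.0, -23.7), (-5.0, -1.7), (4.3, 9.0), (26.0, 29.0)]
72 [(-26.0, -23.7), (-5.3, -1.7), (4.7, 9.3), (26.3, 29.0)]
78 [(-26.0, -23.3), (-5.7, -2.0), (4.7, 9.7), (26.3, 29.0)]
84 [(-26.0, -23.7), (-5.7, -1.7), (4.7, 10.0), (26.3, 29.0)]
```

Emit:
jog_arm(
  plan=[
    {"x": -0.007,"y": -0.008,"z": 0.1,"wx": 0,"wy": 0,"wz": 0},
    {"x": -0.007,"y": -0.008,"z": 0.15,"wx": 0,"wy": 0,"wz": 0},
    {"x": -0.007,"y": -0.008,"z": 0.19,"wx": 0,"wy": 0,"wz": 0},
    {"x": -0.007,"y": -0.008,"z": 0.19,"wx": 0,"wy": 0,"wz": 0},
    {"x": -0.007,"y": -0.008,"z": 0.19,"wx": 0,"wy": 0,"wz": 0},
  ],
)

```text
t: 26.82
eef_pos: [0.4631, -0.2361, 0.0343]
tool_rot: [0.002, 0.034, 0.999, -0.0]
contact_force: [-0.1, 0.3, -0.4]
gripper_width: 0.151
```

Emit:
jog_arm(
  plan=[
    {"x": 0,"y": 0,"z": 0.015,"wx": 0,"wy": 0,"wz": 0},
    {"x": 0,"y": 0,"z": 0.015,"wx": 0,"wy": 0,"wz": 0},
    {"x": 0,"y": 0,"z": 0.015,"wx": 0,"wy": 0,"wz": 0},
  ],
)

```text
t: 27.07
eef_pos: [0.4633, -0.2362, 0.0316]
tool_rot: [0.002, 0.034, 0.999, -0.0]
contact_force: [-0.5, -0.9, 0.1]
gripper_width: 0.153
```

Emit:
jog_arm(
  plan=[
    {"x": 0,"y": 0,"z": 0.01,"wx": 0,"wy": 0,"wz": 0},
    {"x": 0,"y": 0,"z": 0.01,"wx": 0,"wy": 0,"wz": 0},
    {"x": 0,"y": 0,"z": 0.01,"wx": 0,"wy": 0,"wz": 0},
  ],
)

```text
t: 27.32
eef_pos: [0.4633, -0.2362, 0.0296]
tool_rot: [0.002, 0.034, 0.999, -0.001]
contact_force: [-0.4, -0.6, -0.5]
gripper_width: 0.158
```

```bash
python3 -c "
from h import *
goto(.4595,-.236,.026,176)"
```

```text
t 27.32 pos [ 0.4633 -0.2362  0.0296] yaw 176.1 F [-0.4 -0.6 -0.5] w 0.158 q [ 1.07  0.72 -0.94  2.03  0.82  0.82  1.15]
  jog [ 0.019 -0.     0.018] turn [-0.0003  0.0012  0.0006] rows>= 0.1
```

Emit:
jog_arm(
  plan=[
    {"x": 0.019,"y": 0,"z": 0.018,"wx": 0,"wy": 0.001,"wz": 0},
    {"x": 0.019,"y": 0,"z": 0.018,"wx": 0,"wy": 0.001,"wz": 0},
    {"x": 0.019,"y": 0,"z": 0.018,"wx": 0,"wy": 0.001,"wz": 0},
  ],
)

```text
t: 27.57
eef_pos: [0.459, -0.236, 0.0257]
tool_rot: [-0.0, 0.034, 0.999, -0.0]
contact_force: [0.4, 0.2, -0.6]
gripper_width: 0.154
```

```bash
python3 -c "
from h import *
goto(.4595,-.236,.024,176)"
```

```text
t 27.57 pos [ 0.459  -0.236   0.0257] yaw 176.1 F [ 0.4  0.2 -0.6] w 0.154 q [ 1.07  0.72 -0.93  2.03  0.82  0.81  1.15]
  jog [-0.003 -0.     0.008] turn [-0.0002 -0.      0.0005] rows>= 0.0
```

Emit:
jog_arm(
  plan=[
    {"x": 0,"y": 0,"z": 0.008,"wx": 0,"wy": 0,"wz": 0},
    {"x": 0,"y": 0,"z": 0.008,"wx": 0,"wy": 0,"wz": 0},
    {"x": 0,"y": 0,"z": 0.008,"wx": 0,"wy": 0,"wz": 0},
  ],
)

```text
t: 27.82
eef_pos: [0.4589, -0.2359, 0.024]
tool_rot: [-0.0, 0.034, 0.999, -0.0]
contact_force: [0.1, 0.1, -1.1]
gripper_width: 0.153
```

Emit:
jog_arm(
  plan=[
    {"x": 0,"y": 0,"z": 0.007,"wx": 0,"wy": 0,"wz": 0},
    {"x": 0,"y": 0,"z": 0.007,"wx": 0,"wy": 0,"wz": 0},
    {"x": 0,"y": 0,"z": 0.007,"wx": 0,"wy": 0,"wz": 0},
  ],
)

```text
t: 28.07
eef_pos: [0.4592, -0.236, 0.0233]
tool_rot: [-0.0, 0.034, 0.999, -0.001]
contact_force: [-2.8, 0.3, 9.2]
gripper_width: 0.153
```

Emit:
jog_arm(
  hand=-0.25,
  plan=[
    {"x": 0,"y": 0,"z": 0,"wx": 0,"wy": 0,"wz": 0},
    {"x": 0,"y": 0,"z": 0,"wx": 0,"wy": 0,"wz": 0},
    {"x": 0,"y": 0,"z": 0,"wx": 0,"wy": 0,"wz": 0},
    {"x": 0,"y": 0,"z": 0,"wx": 0,"wy": 0,"wz": 0},
    {"x": 0,"y": 0,"z": 0,"wx": 0,"wy": 0,"wz": 0},
  ],
)

```text
t: 28.48
eef_pos: [0.4591, -0.236, 0.0232]
tool_rot: [-0.0, 0.034, 0.999, -0.001]
contact_force: [-0.2, -1.0, 0.9]
gripper_width: 0.376
```

Emit:
jog_arm(
  plan=[
    {"x": 0,"y": 0,"z": -0.08,"wx": 0,"wy": 0,"wz": 0},
    {"x": 0,"y": 0,"z": -0.25,"wx": 0,"wy": 0,"wz": 0},
    {"x": 0,"y": 0,"z": -0.45,"wx": 0,"wy": 0,"wz": 0},
    {"x": 0,"y": 0,"z": -0.65,"wx": 0,"wy": 0,"wz": 0},
    {"x": 0,"y": 0,"z": -0.85,"wx": 0,"wy": 0,"wz": 0},
    {"x": 0,"y": 0,"z": -0.85,"wx": 0,"wy": 0,"wz": 0},
  ],
)

```text
t: 28.98
eef_pos: [0.4634, -0.2359, 0.2002]
tool_rot: [0.005, 0.034, 0.999, -0.003]
contact_force: [1.3, 0.1, 0.0]
gripper_width: 0.373
```

Emit:
jog_arm(
  hand=1,
  plan=[
    {"x": -0.82,"y": 0.46,"z": 0,"wx": 0,"wy": 0,"wz": 0.5},
    {"x": -0.82,"y": 0.46,"z": 0,"wx": 0,"wy": 0,"wz": 0.5},
    {"x": -0.82,"y": 0.46,"z": 0,"wx": 0,"wy": 0,"wz": 0.5},
    {"x": -0.82,"y": 0.46,"z": 0,"wx": 0,"wy": 0,"wz": 0.5},
    {"x": -0.82,"y": 0.46,"z": 0,"wx": 0,"wy": 0,"wz": 0.5},
    {"x": -0.82,"y": 0.46,"z": 0,"wx": 0,"wy": 0,"wz": 0.5},
    {"x": -0.82,"y": 0.46,"z": 0,"wx": 0,"wy": 0,"wz": 0.5},
    {"x": -0.82,"y": 0.46,"z": 0,"wx": 0,"wy": 0,"wz": 0.5},
    {"x": -0.82,"y": 0.46,"z": 0,"wx": 0,"wy": 0,"wz": 0.5},
    {"x": -0.82,"y": 0.46,"z": 0,"wx": 0,"wy": 0,"wz": 0.5},
    {"x": -0.82,"y": 0.46,"z": 0,"wx": 0,"wy": 0,"wz": 0.5},
    {"x": -0.82,"y": 0.46,"z": 0,"wx": 0,"wy": 0,"wz": 0.5},
  ],
)

```text
t: 29.98
eef_pos: [0.6331, -0.1551, 0.2009]
tool_rot: [0.005, 0.708, 0.706, 0.001]
contact_force: [-0.8, 1.0, -0.1]
gripper_width: 1.002
```

Run:
```python
from h import *
np.set_printoptions(precision=4,suppress=True)
goto(.68,-.155,.15,86)
K=cams.get_calibration("wrist");im=snap("wrist","cup1")
for d in finder.place_of("wrist","cup")[:3]: print(d,ray("",d["location"],0.0,K))
for d in finder.find_in("wrist","cup")[:3]:
    b=d["bbox"];u=[int(b[0]+b[2]/2),int(b[1]+b[3]/2)];print(d,ray("",u,.03,K),im[min(u[1],383),min(u[0],511)])
im2=snap("top")
for n in ("tweezers","clamp_forceps","tube_stripper"):
  for d in finder.place_of("top",n)[:2]: print(n,d,ray("top",d["location"],0.024))
```

```text
t 29.98 pos [ 0.6331 -0.1551  0.2009] yaw 89.8 F [-0.8  1.  -0.1] w 1.002 q [ 0.64  0.56 -0.72  1.62  0.41  1.11 -0.18]
  jog [0.003 0.232 0.256] turn [0.0028 0.0016 0.0212] rows>= 1.7
{'location': [199.8, 32.6], 'confidence': 0.96} [ 0.5803 -0.0168  0.    ]
{'location': [333.1, 59.0], 'confidence': 0.94} [ 0.7182 -0.042   0.    ]
{'bbox': [159.6, 0.0, 69.6, 64.1], 'confidence': 0.79} [ 0.5795 -0.0223  0.03  ] [ 60 132  69]
{'bbox': [276.6, 149.0, 53.9, 56.6], 'confidence': 0.78} [ 0.6867 -0.1615  0.03  ] [134 146 147]
{'bbox': [310.2, 22.0, 68.7, 69.0], 'confidence': 0.73} [ 0.7209 -0.0432  0.03  ] [200 189  78]
tweezers {'location': [350.1, 213.7], 'confidence': 0.65} [ 0.4495 -0.2383  0.024 ]
tube_stripper {'location': [377.5, 209.4], 'confidence': 0.94} [ 0.4614 -0.3152  0.024 ]
```

Emit:
jog_arm(
  plan=[
    {"x": -0.03,"y": 0.265,"z": 0.2,"wx": 0.003,"wy": 0.002,"wz": 0.021},
    {"x": -0.03,"y": 0.265,"z": 0.35,"wx": 0.003,"wy": 0.002,"wz": 0.021},
    {"x": -0.03,"y": 0.265,"z": 0.35,"wx": 0.003,"wy": 0.002,"wz": 0.021},
    {"x": -0.03,"y": 0.265,"z": 0.35,"wx": 0.003,"wy": 0.002,"wz": 0.021},
    {"x": -0.03,"y": 0.265,"z": 0.35,"wx": 0.003,"wy": 0.002,"wz": 0.021},
  ],
)

```text
t: 30.75
eef_pos: [0.6865, -0.161, 0.1315]
tool_rot: [-0.001, 0.728, 0.686, 0.0]
contact_force: [0.1, 0.0, 0.2]
gripper_width: 1.004
```

Run:
```python
from h import *
np.set_printoptions(precision=4,suppress=True)
goto(.685,-.162,.018,86)
K=cams.get_calibration("wrist");im=cv2.cvtColor(snap("wrist","cup2"),cv2.COLOR_RGB2BGR)
for d in finder.place_of("wrist","cup")[:2]: print(d,ray("",d["location"],0.0,K))
for d in finder.find_in("wrist","cup")[:2]: print(d)
x0,x1,y0,y1=.63,.74,-.22,-.11
r=rectify(im,K,.042,x0,x1,y0,y1,3000)
g=cv2.cvtColor(r,cv2.COLOR_BGR2HSV); m=((g[...,1]<95)).astype(np.uint8); m=cv2.morphologyEx(m,cv2.MORPH_OPEN,np.ones((7,7)))
n,l,s,c=cv2.connectedComponentsWithStats(m)
for i in range(1,n):
    if s[i,4]>3000:
        pts=cv2.findContours((l==i).astype(np.uint8),cv2.RETR_EXTERNAL,cv2.CHAIN_APPROX_NONE)[0][0]; (cx,cy),rad=cv2.minEnclosingCircle(pts)
        print(s[i]/3,"circle",x1-cy/3000,y1-cx/3000,rad/3)
cv2.imwrite("pics/cup2r.png",r)
```

```text
t 30.75 pos [ 0.6865 -0.161   0.1315] yaw 86.6 F [0.1 0.  0.2] w 1.004 q [ 0.57  0.71 -0.65  1.52  0.47  1.07 -0.26]
  jog [-0.007 -0.006  0.568] turn [-0.0005 -0.0007  0.0032] rows>= 2.7
{'location': [285.0, 39.0], 'confidence': 0.98} [ 0.7193 -0.0419  0.    ]
{'location': [251.1, 183.6], 'confidence': 0.87} [ 0.6838 -0.1626 -0.    ]
{'bbox': [252.4, 0.8, 82.1, 78.4], 'confidence': 0.96}
{'bbox': [42.4, 0.0, 103.5, 52.7], 'confidence': 0.9}
[  18.       27.3333   60.3333   57.3333 7967.    ] circle 0.6843863881429036 -0.15799501037597657 30.128031412760418
```

Emit:
jog_arm(
  plan=[
    {"x": 0.004,"y": -0.012,"z": 0.2,"wx": 0,"wy": 0,"wz": 0.003},
    {"x": 0.004,"y": -0.012,"z": 0.36,"wx": 0,"wy": 0,"wz": 0.003},
    {"x": 0.004,"y": -0.012,"z": 0.48,"wx": 0,"wy": 0,"wz": 0.003},
    {"x": 0.004,"y": -0.012,"z": 0.54,"wx": 0,"wy": 0,"wz": 0.003},
    {"x": 0.004,"y": -0.012,"z": 0.567,"wx": 0,"wy": 0,"wz": 0.003},
    {"x": 0.004,"y": -0.012,"z": 0.567,"wx": 0,"wy": 0,"wz": 0.003},
  ],
)

```text
t: 31.4
eef_pos: [0.6854, -0.1603, 0.0209]
tool_rot: [0.001, 0.731, 0.682, 0.001]
contact_force: [-0.1, -0.0, 1.0]
gripper_width: 1.003
```

Emit:
jog_arm(
  hand=-1,
  grip_force=25,
  plan=[
    {"x": 0,"y": 0,"z": 0,"wx": 0,"wy": 0,"wz": 0},
    {"x": 0,"y": 0,"z": 0,"wx": 0,"wy": 0,"wz": 0},
    {"x": 0,"y": 0,"z": 0,"wx": 0,"wy": 0,"wz": 0},
    {"x": 0,"y": 0,"z": 0,"wx": 0,"wy": 0,"wz": 0},
    {"x": 0,"y": 0,"z": 0,"wx": 0,"wy": 0,"wz": 0},
    {"x": 0,"y": 0,"z": 0,"wx": 0,"wy": 0,"wz": 0},
  ],
)

```text
t: 31.9
eef_pos: [0.6869, -0.1604, 0.0238]
tool_rot: [0.002, 0.731, 0.682, 0.002]
contact_force: [-3.0, -0.2, 8.1]
gripper_width: 0.645
```

```bash
python3 -c "
from h import *
goto(.6838,-.16,.1,86)"
```

```text
t 31.9 pos [ 0.6869 -0.1604  0.0238] yaw 86.0 F [-3.  -0.2  8.1] w 0.645 q [ 0.53  0.82 -0.59  1.58  0.55  0.9  -0.33]
  jog [ 0.001 -0.013 -0.381] turn [ 0.0019 -0.0002 -0.0001] rows>= 1.8
```

Emit:
jog_arm(
  plan=[
    {"x": 0,"y": 0,"z": -0.05,"wx": 0.002,"wy": 0,"wz": 0},
    {"x": 0,"y": 0,"z": -0.2,"wx": 0.002,"wy": 0,"wz": 0},
    {"x": 0,"y": 0,"z": -0.4,"wx": 0.002,"wy": 0,"wz": 0},
    {"x": 0,"y": -0.15,"z": -0.48,"wx": 0.002,"wy": 0,"wz": 0},
    {"x": -0.057,"y": -0.883,"z": -0.48,"wx": 0.002,"wy": 0,"wz": 0},
    {"x": -0.057,"y": -0.883,"z": -0.48,"wx": 0.002,"wy": 0,"wz": 0},
    {"x": -0.057,"y": -0.883,"z": -0.48,"wx": 0.002,"wy": 0,"wz": 0},
    {"x": -0.057,"y": -0.883,"z": -0.48,"wx": 0.002,"wy": 0,"wz": 0},
    {"x": -0.057,"y": -0.883,"z": -0.48,"wx": 0.002,"wy": 0,"wz": 0},
    {"x": -0.057,"y": -0.883,"z": -0.48,"wx": 0.002,"wy": 0,"wz": 0},
  ],
)

```text
t: 32.73
eef_pos: [0.5091, -0.16, 0.1203]
tool_rot: [0.001, 0.732, 0.682, -0.0]
contact_force: [-0.2, -0.1, 0.3]
gripper_width: 0.644
```

Run:
```python
from h import *
import json
np.set_printoptions(precision=4,suppress=True)
goto(.510,-.1596,.05,86)
K=cams.get_calibration("wrist");im=snap("wrist","cup3")
for n in ("cup","cup_holder"):
  for d in finder.find_in("wrist",n)[:2]: print(n,d)
  for d in finder.place_of("wrist",n)[:2]: print(n,d,ray("",d["location"],.1,K),ray("",d["location"],.005,K))
print("ring px",proj("",[.510,-.1596,.019],K))
```

```text
t 32.73 pos [ 0.5091 -0.16    0.1203] yaw 85.9 F [-0.2 -0.1  0.3] w 0.644 q [ 0.76  0.48 -0.72  1.96  0.42  0.85 -0.26]
  jog [0.003 0.004 0.351] turn [ 0.0004  0.0004 -0.0003] rows>= 1.7
cup {'bbox': [302.7, 0.2, 87.1, 35.4], 'confidence': 0.76}
cup {'bbox': [193.9, 186.9, 120.7, 127.0], 'confidence': 0.64}
cup {'location': [254.7, 227.0], 'confidence': 0.84} [ 0.5099 -0.1591  0.1   ] [ 0.5074 -0.1989  0.005 ]
cup_holder {'bbox': [80.0, 140.4, 241.5, 85.7], 'confidence': 0.81}
cup_holder {'location': [87.2, 184.6], 'confidence': 0.62} [ 0.4193 -0.1273  0.1   ] [ 0.3639 -0.1485  0.005 ]
ring px [254.542  189.5816]
```

Emit:
jog_arm(
  plan=[
    {"x": 0.002,"y": 0.004,"z": 0.15,"wx": 0,"wy": 0,"wz": 0},
    {"x": 0.002,"y": 0.004,"z": 0.28,"wx": 0,"wy": 0,"wz": 0},
    {"x": 0.002,"y": 0.004,"z": 0.36,"wx": 0,"wy": 0,"wz": 0},
    {"x": 0.002,"y": 0.004,"z": 0.4,"wx": 0,"wy": 0,"wz": 0},
    {"x": 0.002,"y": 0.004,"z": 0.42,"wx": 0,"wy": 0,"wz": 0},
    {"x": 0.002,"y": 0.004,"z": 0.42,"wx": 0,"wy": 0,"wz": 0},
  ],
)

```text
t: 33.48
eef_pos: [0.5122, -0.1582, 0.0347]
tool_rot: [-0.0, 0.731, 0.682, 0.001]
contact_force: [-0.0, 0.4, -1.1]
gripper_width: 0.647
```

```bash
python3 -c "
from h import *
goto(.510,-.1596,.033,86)"
```

```text
t 33.48 pos [ 0.5122 -0.1582  0.0347] yaw 86.0 F [-0.   0.4 -1.1] w 0.647 q [ 0.68  0.61 -0.63  2.    0.54  0.71 -0.36]
  jog [-0.008 -0.01   0.009] turn [ 0.0001 -0.0006  0.0002] rows>= 0.1
```

Emit:
jog_arm(
  plan=[
    {"x": -0.008,"y": -0.01,"z": 0.009,"wx": 0,"wy": 0,"wz": 0},
    {"x": -0.008,"y": -0.01,"z": 0.009,"wx": 0,"wy": 0,"wz": 0},
    {"x": -0.008,"y": -0.01,"z": 0.009,"wx": 0,"wy": 0,"wz": 0},
  ],
)

```text
t: 33.73
eef_pos: [0.5104, -0.16, 0.0337]
tool_rot: [0.0, 0.731, 0.682, 0.001]
contact_force: [0.5, -0.5, -0.0]
gripper_width: 0.644
```

Emit:
jog_arm(
  plan=[
    {"x": 0,"y": 0,"z": 0.008,"wx": 0,"wy": 0,"wz": 0},
    {"x": 0,"y": 0,"z": 0.008,"wx": 0,"wy": 0,"wz": 0},
    {"x": 0,"y": 0,"z": 0.008,"wx": 0,"wy": 0,"wz": 0},
  ],
)

```text
t: 33.98
eef_pos: [0.5107, -0.1601, 0.0324]
tool_rot: [0.0, 0.731, 0.682, 0.001]
contact_force: [0.1, 0.6, 0.0]
gripper_width: 0.642
```

Emit:
jog_arm(
  plan=[
    {"x": 0,"y": 0,"z": 0.008,"wx": 0,"wy": 0,"wz": 0},
    {"x": 0,"y": 0,"z": 0.008,"wx": 0,"wy": 0,"wz": 0},
    {"x": 0,"y": 0,"z": 0.008,"wx": 0,"wy": 0,"wz": 0},
  ],
)

```text
t: 34.23
eef_pos: [0.5109, -0.1601, 0.0309]
tool_rot: [0.001, 0.731, 0.682, 0.001]
contact_force: [0.8, -0.4, 0.9]
gripper_width: 0.642
```

Emit:
jog_arm(
  plan=[
    {"x": 0,"y": 0,"z": 0.008,"wx": 0,"wy": 0,"wz": 0},
    {"x": 0,"y": 0,"z": 0.008,"wx": 0,"wy": 0,"wz": 0},
    {"x": 0,"y": 0,"z": 0.008,"wx": 0,"wy": 0,"wz": 0},
  ],
)

```text
t: 34.48
eef_pos: [0.5109, -0.1602, 0.0306]
tool_rot: [0.001, 0.731, 0.682, 0.001]
contact_force: [-6.9, 0.6, 16.4]
gripper_width: 0.643
```

Emit:
jog_arm(
  hand=0.85,
  plan=[
    {"x": 0,"y": 0,"z": 0,"wx": 0,"wy": 0,"wz": 0},
    {"x": 0,"y": 0,"z": 0,"wx": 0,"wy": 0,"wz": 0},
    {"x": 0,"y": 0,"z": 0,"wx": 0,"wy": 0,"wz": 0},
    {"x": 0,"y": 0,"z": 0,"wx": 0,"wy": 0,"wz": 0},
    {"x": 0,"y": 0,"z": 0,"wx": 0,"wy": 0,"wz": 0},
  ],
)

```text
t: 34.9
eef_pos: [0.5108, -0.1602, 0.0304]
tool_rot: [0.001, 0.731, 0.682, 0.001]
contact_force: [0.2, -0.6, -0.4]
gripper_width: 0.926
```

Emit:
jog_arm(
  plan=[
    {"x": 0,"y": 0,"z": -0.08,"wx": 0,"wy": 0,"wz": 0},
    {"x": 0,"y": 0,"z": -0.2,"wx": 0,"wy": 0,"wz": 0},
    {"x": 0,"y": 0,"z": -0.4,"wx": 0,"wy": 0,"wz": 0},
    {"x": 0,"y": 0,"z": -0.6,"wx": 0,"wy": 0,"wz": 0},
    {"x": 0,"y": 0,"z": -0.8,"wx": 0,"wy": 0,"wz": 0},
    {"x": 0,"y": 0,"z": -0.95,"wx": 0,"wy": 0,"wz": 0},
    {"x": 0,"y": 0,"z": -0.95,"wx": 0,"wy": 0,"wz": 0},
  ],
)

```text
t: 35.48
eef_pos: [0.5141, -0.1602, 0.2267]
tool_rot: [0.005, 0.731, 0.682, 0.003]
contact_force: [0.8, -0.2, -0.3]
gripper_width: 0.92
```

Emit:
jog_arm(
  plan=[
    {"x": 0.3,"y": 0.9,"z": -0.3,"wx": 0,"wy": 0,"wz": 0},
    {"x": 0.3,"y": 0.9,"z": -0.3,"wx": 0,"wy": 0,"wz": 0},
    {"x": 0.3,"y": 0.9,"z": -0.3,"wx": 0,"wy": 0,"wz": 0},
    {"x": 0.3,"y": 0.9,"z": -0.3,"wx": 0,"wy": 0,"wz": 0},
    {"x": 0.3,"y": 0.9,"z": -0.3,"wx": 0,"wy": 0,"wz": 0},
    {"x": 0.3,"y": 0.9,"z": -0.3,"wx": 0,"wy": 0,"wz": 0},
  ],
)

```text
t: 35.98
eef_pos: [0.7027, -0.1088, 0.2896]
tool_rot: [0.006, 0.73, 0.683, 0.006]
contact_force: [-1.3, 1.0, -0.2]
gripper_width: 0.924
```

Run:
```python
from h import *
np.set_printoptions(precision=4,suppress=True)
goto(.66,-.1,.25,86)
a=cv2.cvtColor(snap("top","topf"),cv2.COLOR_RGB2BGR); 
for n in ("cup","tweezers","tube_stripper","clamp_forceps","scissors","pen"):
  for d in finder.place_of("top",n)[:3]: print(n,np.round(d["location"]),round(d["confidence"],2),ray("top",d["location"],0.02))
s=cv2.cvtColor(snap("scene","scf"),cv2.COLOR_RGB2BGR)
K=cams.get_calibration("scene");c=proj("",[.455,-.26,.02],K).astype(int);print(c)
y0,x0=max(c[1]-60,0),max(c[0]-80,0)
A=cv2.resize(a[155:270,290:435],(480,380),interpolation=cv2.INTER_CUBIC);w=snap("wrist","wf")
B=cv2.resize(s[y0:y0+120,x0:x0+160],(320,240),interpolation=cv2.INTER_CUBIC)
W=cv2.resize(cv2.cvtColor(w,cv2.COLOR_RGB2BGR),(320,240))
cv2.imwrite("pics/final.png",np.hstack([cv2.resize(A,(480,480)),np.vstack([B,W])]))
```

```text
t 35.98 pos [ 0.7027 -0.1088  0.2896] yaw 86.2 F [-1.3  1.  -0.2] w 0.924 q [ 0.53  0.59 -0.74  1.36  0.4   1.32 -0.28]
  jog [ 0.029 -0.219  0.194] turn [ 0.0054 -0.0005  0.0011] rows>= 1.4
cup [322. 192.] 0.84 [ 0.511  -0.1595  0.02  ]
cup [272. 162.] 0.67 [ 0.5966 -0.0196  0.02  ]
cup [280. 120.] 0.53 [ 0.7185 -0.0435  0.02  ]
tweezers [352. 214.] 0.45 [ 0.4486 -0.2432  0.02  ]
tube_stripper [402. 249.] 0.71 [ 0.3507 -0.3819  0.02  ]
tube_stripper [377. 210.] 0.56 [ 0.4597 -0.3156  0.02  ]
pen [222. 141.] 0.45 [0.6566 0.1238 0.02  ]
[314 158]
```

View pics/final.png

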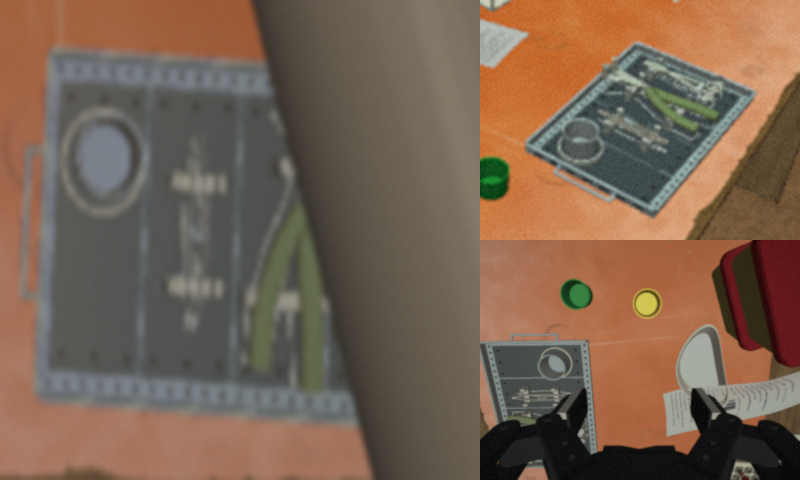

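Run:
```python
from h import *
a=cv2.imread("pics/top1.png").astype(int);b=cv2.imread("pics/topf.png").astype(int)
d=np.abs(cv2.GaussianBlur(a.astype(np.uint8),(5,5),0).astype(int)-cv2.GaussianBlur(b.astype(np.uint8),(5,5),0)).max(2)
for n,(x,y,w,h) in dict(scissors=(170,175,35,75),pen=(212,115,25,45),forceps_old=(110,190,25,55)).items(): print(n,(d[y:y+h,x:x+w]>30).sum())
o=monitor.get_obs();print(o["t"],o["joint_vel"])
bot.hand_in()
```

```text
scissors 0
pen 0
forceps_old 67
36.4333 [-0.00317739  0.00158674 -0.00389289 -0.00882225  0.00077147  0.00082547
 -0.00121116]
the job is handed in; nothing more can be done
```

I placed the pliers, forceps, tweezers and cup in that order, each in its own grey holder. I handed the job in at about 36 s on the robot clock, with the arm clear of the tray.

**What the last checks showed**
- **Cup:** it stands upright inside the ring, measured at (0.511, -0.160) against a target of (0.510, -0.160).
- **Tweezers:** the last picture shows them lying in both notches.
- **Forceps:** measured after release, they were centred in the holder to about 1 mm, with jaws in the far notch and rings on the near saddle.
- **Pliers:** the view after release showed the nose in the far notch and the handles within the near saddle.
- **Scissors and pen:** before and after pictures from the top camera show no change at either.

**What went wrong or disagreed**
- **Missed grip:** the first close on the forceps was too high and missed. I opened, went about 8 mm lower, and the second try held.
- **Forces:** the fingertips pressed on the table with up to about 20 N when closing on the forceps. Setting the cup down read about 16 N. I saw no reading near the limits.
- **Tweezers position:** the detector in the top camera put the tweezers about 10 mm nearer the robot than the target. I went by the picture, where they lie centred between the two blocks.
- **Hidden from view:** in the final top picture the arm covered the forceps and part of the pliers. The scene camera still showed both lying in the tray.

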